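# Release the saw power box panel

### The arm

A 6-joint arm with a two-finger parallel gripper is mounted at the origin on the work surface. World frame = base frame: x ahead of the robot, y to its left, z up, the work surface at z = 0. Lengths are in m, angles in rad, forces in N, time in s.
With the tool pointing down it reaches from about 0.4 to 0.825 m from the base axis. Payload 7 kg.
Tool frame: the origin (TCP) lies at the very end of the fingers, on their centre line; the grasp point (between the pads) lies 19 mm behind it; x points along the fingers, y is the direction in which the jaws open and shut, and the axes are right-handed (so a half turn about x gives the same grasp; the last joint's range is limited). The gripper opens to 88 mm and grips with 3 to 60 N. Pads are 19 mm wide; open, the fingers measure 130 mm over their backs; the gripper's body (78 mm by 193 mm) begins 47 mm behind the grasp point.
Start: joints at [-0.951, 0.359, 0.012, 0, -1.224, -0.288], TCP at [0.22, -0.638, 0.227] pointing down, gripper open.
Joint ranges: [-3.07, 3.07], [-1.43, 2.12], [-1.02, 1.25], [-3.03, 1.67], [-3.05, -0], [-3.03, 3.03]. Speed limits (rad/s): [2.39, 2.39, 3.01, 3.14, 3.14, 3.14].

### API

Orientations are given as [roll, pitch, yaw] about the fixed x, y, z axes, in that order (R = Rz(yaw) Ry(pitch) Rx(roll)).
In Python, from station import arm, cams gives the robot as it stands. The module is installed in compiled form; this text tells all that it offers.
- The arm moves only by the tool carry_out, never from a script. Its argument "deltas" is a list of rows, each a list of 6 numbers: the shift along the tool's x, y, z in units of 0.04 m (1.0 is 0.04 m), then the turn, a rotation vector about the tool's x, y, z in units of 4 degrees (1.0 is 4 degrees). In form: [[tx, ty, tz, ax, ay, az], ...]. A call has 1 to 5 rows; each row shifts and turns the pose as measured when the row begins, along the tool's axes as they then stand; what a row does not reach is not made up. A row lasts 1/10 s, in which the tool goes at most 50 mm and 8.59 degrees, less where a joint would pass 70% of its speed; a pose out of reach is approached as far as the arm can. A call with a number of a shift or a turn outside -1 to 1 is refused whole. A call with a gripper value outside its range is refused whole. "hand" is the closure, from 0 (fully open) to 1 (shut), set as the call begins (left out, the last holds). The fingers move at their own pace and stop on an object; "newtons" is the grip in N (left out, the last holds). Time passes only in rows, so rows that do not move let the fingers close. It gives the time, the measured TCP pose, the force and the opening at its end, in the units of the state.
- arm.get_state(): the state, without advancing time (a new reading comes with each control period).
- cams.grab_frame(name): name is "scene" or "side" or "wrist"; returns a dict with "pixels" (384x512x3 uint8, red, green, blue), "fx", "fy", "cx", "cy" (pixels), "T" (4x4, takes a point from camera to world coordinates); the wrist camera has in their place "hand_eye" (4x4, takes a point from camera to tool coordinates, whose origin is the TCP and whose axes are the tool frame's). Camera axes: x right, y up, looking along -z (the intrinsics and any distortion apply to the point x, -y, -z); pixel columns grow to the right and rows downward; lengths in m; the calibration is good to about 2 mm. A picture is of the moment at which its call begins: read the wrist's pose just before it. There is no depth.
- arm.job_done(): hands the job in, once; it reports no verdict.
The state is a dict: "t": time; "q": joint angles; "qd": joint speeds; "joint_efforts": joint torques, N m; "eef_pos": TCP position; "ee_rot": TCP orientation; "force": force on the tool from outside, world axes, zero at the start; "moment": the same for the moment, N m; "width": finger opening in m.
Only numpy, scipy, OpenCV 4.12 (cv2) and the standard library are available. Lean on these libraries where they do the work, as an engineer would, in place of code of your own. Each camera call takes 0.05 s, during which the arm holds its last target.

### The job

On the grey power box on the geology bench one of the two brass cam fasteners still locks the light grey access panel: its slotted head lies crosswise while the other is already in line with its hole. Take the orange wide-bladed screwdriver out of its stand, turn the locked fastener a quarter turn anticlockwise with it so that it too lies in line with the panel's long side, and leave the panel lying in place. Then set the screwdriver back upright in the stand hole it came from, resting on its guard, and let go.

Things in the scene. Friction and masses are not known exactly. Their poses are not given: they have to be found in the camera images.
- flat_driver: orange screwdriver blade down in a wooden stand. Origin: middle of the blade's tip, 10 mm above the bench in the stand; z up to the handle, x along the blade's width. Blade 24 (x) x 4 (y) mm, 18 high; round guard, 48 wide, 65 to 71 mm above the tip, rests on the stand's top (75 mm high) over a round 33 mm hole; square handle 26 x 26 mm, flats along x and y, 71 to 146 mm above the tip: grip at 115
- cam_a: oblong brass cam fastener, head 58 x 30 mm, with an open-ended slot along it, 11 mm wide, 14 mm deep, lips flared to 21 mm. Origin on its turning axis on the slot floor, 7 mm above the panel's top; x along slot and head, z up. Turns about z (0.1 N m), stays put. Crosswise to the panel's long axis = locked; from there it turns anticlockwise from above, stop at 95 degrees; in line = released
- cam_b: oblong brass cam fastener, head 58 x 30 mm, with an open-ended slot along it, 11 mm wide, 14 mm deep, lips flared to 21 mm. Origin on its turning axis on the slot floor, 7 mm above the panel's top; x along slot and head, z up. Turns about z (0.1 N m), stays put. Crosswise to the panel's long axis = locked; from there it turns anticlockwise from above, stop at 95 degrees; in line = released
- panel: light grey loose panel 240 x 110 x 5 mm in a low rim on the 70 mm tall power box; origin: centre of its underside, x along its long side, z up. The fasteners stand on its long centre line, 80 mm either side of its centre; either may be the locked one. A blade in a slot turns 17 degrees freely before it moves the fastener, so turn it about 107 degrees in all from slot-aligned
There are look-alikes about, which are no part of the job. Of the things like the flat_driver, leave any that is green, turquoise or white; of the rest the larger one is meant.

How it is judged:
On the way, in this order (a step that is already met when the one before it is completed fails the run):
1. the orange screwdriver is lifted out of its stand (height (world z) of flat_driver above 0.06 m), for 0.1 s.
2. the locked fastener is turned in line with the panel while the screwdriver's blade is in its slot (angle between the x axis of cam_a and the x axis of panel, either way round below 0.26 rad and horizontal distance between flat_driver and cam_a below 0.015 m and z of flat_driver in the frame of cam_a below 0.014 m), for 0.1 s.
At the end, for the whole second after the job is handed in: Both fasteners lie within 15 degrees of the panel's long axis, the panel lies within 15 mm of where it was, and the orange screwdriver stands still and upright (within 6 degrees) in the hole it came from, its tip within 15 mm of where it started, let go (angle between the x axis of each of cam_a, cam_b and the x axis of panel, either way round below 0.26 rad and distance of each of panel, flat_driver from where it was at the start of the episode below 0.015 m and angle between flat_driver's own z axis and vertical below 0.1 rad and linear speed of flat_driver below 0.03 m/s); the robot touches nothing.
It fails at once if the panel is knocked out of place or prised up (distance of panel from where it was at the start of the episode above 0.03 m).
It also fails if it takes over 43 s, if anything falls off the work surface, if the arm or the gripper's body presses on something with over 40 N, if the wrist force passes 120 N, or if a joint passes its speed limit or range.

## Working session

There is one attempt and no reset: what is moved stays moved. The work goes in short steps, Python scripts to look and compute and a tool call to move; the robot and the scene stay as the last step left them, time stands still between calls to the robot, and variables do not carry over. Pictures are saved under pics/ and viewed, and the job is handed in when it is done.

Besides the shell and the picture viewer there is one more tool, called as name(argument=value, ...) on one line, values as JSON. carry_out: Moves the arm, as the interface text tells. Shifts and turns lie within -1 to 1; 1 stands for 0.04 m of shift or 4 degrees of turn. Its arguments: {"type":"object","properties":{"deltas":{"type":"array","items":{"type":"array","items":{"type":"number","minimum":-1,"maximum":1}}},"hand":{"type":"number"},"newtons":{"type":"number"}},"required":["deltas"]}

```bash
mkdir -p pics
cat > h.py <<'E'
import numpy as np, cv2, pickle
from station import arm, cams
def grab(n):
    s=arm.get_state(); f=cams.grab_frame(n); f['s']=s
    pickle.dump(f,open(f'pics/{n}.pkl','wb')); return f
def load(n): return pickle.load(open(f'pics/{n}.pkl','rb'))
def save(f,fn): cv2.imwrite(fn,f['pixels'][:,:,::-1])
E
python3 - <<'E'
from h import *
for n in ['scene','side','wrist']:
    f=grab(n); save(f,f'pics/{n}0.png'); print(n,{k:(v if k not in('pixels','s') else 0) for k,v in f.items()})
print(arm.get_state())
E
```

```text
scene {'pixels': 0, 'fx': 394.07155276137485, 'fy': 394.07155276137485, 'cx': 256.3533928826176, 'cy': 193.36747270930067, 'T': array([[ 0.84852531, -0.32135351,  0.42040066,  0.95070822],
       [ 0.52863989,  0.5498442 , -0.64669253, -0.73321913],
       [-0.02333795,  0.77097554,  0.636437  ,  0.69313252],
       [ 0.        ,  0.        ,  0.        ,  1.        ]]), 's': 0}
side {'pixels': 0, 'fx': 476.99581953237305, 'fy': 476.99581953237305, 'cx': 256.3719643638606, 'cy': 194.65981414342164, 'T': array([[-0.9404827 ,  0.2089473 , -0.26801738,  0.22345957],
       [-0.33948744, -0.61363513,  0.71288162,  0.68439492],
       [-0.01551019,  0.76144136,  0.64804821,  0.80057544],
       [ 0.        ,  0.        ,  0.        ,  1.        ]]), 's': 0}
wrist {'pixels': 0, 'fx': 285.45861269909886, 'fy': 285.45861269909886, 'cx': 254.46987017230177, 'cy': 194.52251643981896, 'hand_eye': array([[-6.05608305e-04,  3.06836262e-01, -9.51762124e-01,
        -1.58615256e-01],
       [ 9.99999815e-01,  1.40553920e-04, -5.90989218e-04,
        -4.99769271e-04],
       [-4.75630255e-05, -9.51762307e-01, -3.06836291e-01,
        -8.41482019e-02],
       [ 0.00000000e+00,  0.00000000e+00,  0.00000000e+00,
         1.00000000e+00]]), 's': 0}
{'t': 0.15, 'q': array([-9.50861706e-01,  3.59225273e-01,  1.12843134e-02, -2.36767226e-04,
       -1.22413260e+00, -2.88107653e-01]), 'qd': array([-0.000374  , -0.00058731,  0.00195635,  0.00119254,  0.00017271,
        0.00095941]), 'joint_efforts': array([ 5.36344887e-04, -5.83276677e+01,  2.93289149e+01,  7.00132906e+00,
        8.72698351e-03, -1.23955060e-04]), 'eef_pos': array([ 0.21974613, -0.63783531,  0.22584578]), 'ee_rot': array([1.68637046, 1.56949984, 2.01811684]), 'force': array([-0.5849076 ,  0.60496597, -0.72301334]), 'moment': array([ 0.00836227, -0.05134432, -0.03213382]), 'width': 0.08787694630863292}
```

View pics/scene0.png

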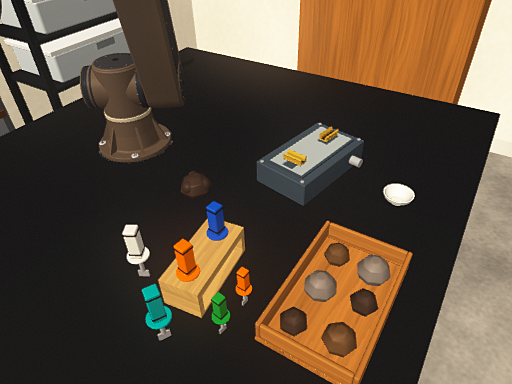

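View pics/side0.png

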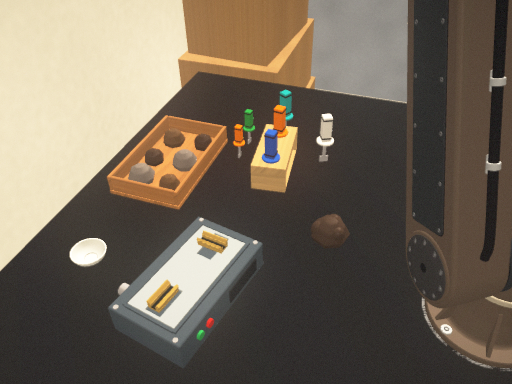

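View pics/wrist0.png

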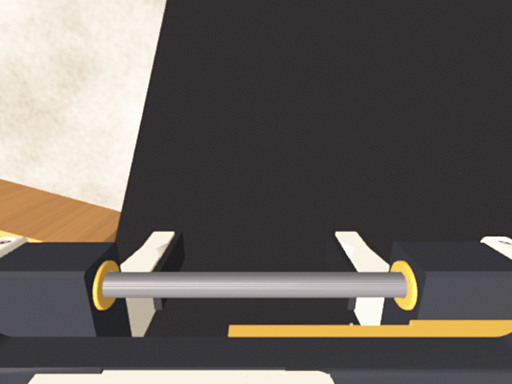

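Candidates (scene pixels): large orange in the stand (186,258), small orange (243,283), blue in the stand (215,218), green (220,310), turquoise (156,308), white (134,245). The description picks the large orange one in the stand. I'll check it in a close crop, along with the box.

Run:
```python
from h import *
a=load('scene')['pixels'][190:345,110:270,::-1]; b=load('side')['pixels'][215:355,105:275,::-1]
c=load('scene')['pixels'][115:205,250:370,::-1]; d=load('side')['pixels'][80:200,220:340,::-1]
R=lambda i:cv2.resize(i,(400,300),interpolation=cv2.INTER_CUBIC)
cv2.imwrite('pics/crop0.png',np.vstack([np.hstack([R(a),R(d)]),np.hstack([R(c),R(b)])]))
```

```text
(no output)
```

View pics/crop0.png

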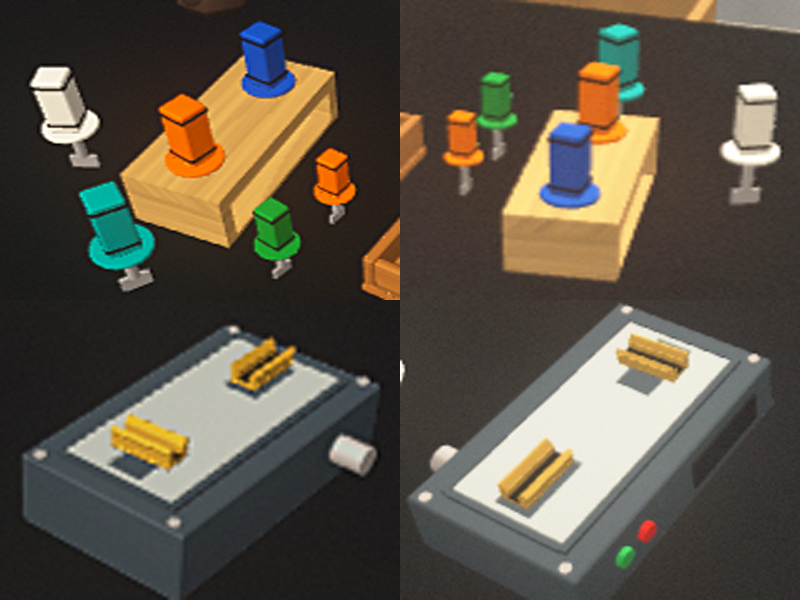

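```bash
cat >> h.py <<'E'
def ray(f,u,v,T=None):
    T=f['T'] if T is None else T
    d=np.array([(u-f['cx'])/f['fx'],-(v-f['cy'])/f['fy'],-1.]); return T[:3,3],T[:3,:3]@d
def onz(f,u,v,z,T=None):
    o,d=ray(f,u,v,T); return o+d*(z-o[2])/d[2]
def tri(f,p,g,q,Tf=None,Tg=None):
    o,d=ray(f,*p,Tf);r,e=ray(g,*q,Tg); d=d/np.linalg.norm(d);e=e/np.linalg.norm(e)
    A=np.stack([d,-e],1);s=np.linalg.lstsq(A,r-o,rcond=None)[0]
    a=o+d*s[0];b=r+e*s[1]; return (a+b)/2,np.linalg.norm(a-b)
def hsv(f): return cv2.cvtColor(f['pixels'],cv2.COLOR_RGB2HSV)
E
python3 - <<'E'
from h import *
for n,roi in [('scene',(115,205,250,370)),('side',(215,355,105,275))]:
    f=load(n);h=hsv(f);r0,r1,c0,c1=roi
    m=np.zeros(h.shape[:2],np.uint8)
    m[r0:r1,c0:c1]=((h[...,1]<60)&(h[...,2]>130))[r0:r1,c0:c1]
    k,l,st,ce=cv2.connectedComponentsWithStats(m); i=1+np.argmax(st[1:,4]); mm=(l==i).astype(np.uint8)
    hull=cv2.convexHull(max(cv2.findContours(mm,0,2)[0],key=cv2.contourArea))
    for e in (3,4,5,6):
        ap=cv2.approxPolyDP(hull,e,True)[:,0]; print(n,e,ap.tolist())
    m2=np.zeros_like(m); m2[r0:r1,c0:c1]=((h[...,1]>130)&(h[...,2]>90)&(h[...,0]<32))[r0:r1,c0:c1]
    k,l,st,ce=cv2.connectedComponentsWithStats(m2)
    for i in range(1,k):
        if st[i,4]>30: print('brass',st[i],ce[i])
for n in ('scene','side'):
    f=load(n);h=hsv(f); m=((h[...,1]>190)&(h[...,2]>120)&(h[...,0]>5)&(h[...,0]<16)).astype(np.uint8)
    k,l,st,ce=cv2.connectedComponentsWithStats(m)
    for i in range(1,k):
        if st[i,4]>30: print(n,'orange',st[i],ce[i])
E
```

```text
scene 3 [[350, 138], [301, 175], [270, 160], [319, 127]]
scene 4 [[350, 138], [301, 175], [270, 160], [319, 127]]
scene 5 [[350, 138], [301, 175], [270, 160], [319, 127]]
scene 6 [[350, 138], [301, 175], [270, 160], [319, 127]]
brass [319 126  20  16 160] [328.09375 134.05625]
brass [283 149  23  17 219] [294.47488584 157.18721461]
side 3 [[245, 243], [174, 328], [128, 304], [202, 225]]
side 4 [[245, 243], [174, 328], [128, 304], [202, 225]]
side 5 [[245, 243], [174, 328], [128, 304], [202, 225]]
side 6 [[245, 243], [174, 328], [128, 304], [202, 225]]
brass [203 231  24  15 164] [214.64634146 238.05487805]
brass [197 238  27  15 166] [209.73493976 244.98795181]
brass [147 280  23  29 213] [157.91079812 293.38497653]
brass [154 285  24  27 213] [166.01877934 298.64788732]
brass [206 318   8  10  62] [209.59677419 322.41935484]
scene orange [298   0   4  71  85] [299.15294118  38.23529412]
scene orange [  310     0   176   103 13382] [399.68689284  43.61194141]
scene orange [  255   221   157   163 10229] [334.94916414 306.64082511]
scene orange [173 238  27  44 704] [185.75       261.57954545]
scene orange [235 267  17  29 317] [242.90851735 282.27129338]
side orange [274 107  12  27 232] [279.125      120.21551724]
side orange [234 124  11  20 125] [238.528 134.696]
```

Run:
```python
from h import *
f=load('scene');g=load('side')
P=[[350,138],[301,175],[270,160],[319,127]];Q=[[245,243],[174,328],[128,304],[202,225]]
for p in P: print('sc',p,onz(f,*p,.075).round(4))
for q in Q: print('sd',q,onz(g,*q,.075).round(4))
b=[onz(g,*q,.075)for q in Q]
C=[]
for p in P:
    a=onz(f,*p,.075); j=np.argmin([np.linalg.norm(a-x) for x in b]); t,e=tri(f,p,g,Q[j]); C.append(t); print(p,Q[j],t.round(4),e.round(4))
C=np.array(C);print('centre',C.mean(0), 'sides',np.linalg.norm(C-np.roll(C,-1,0),axis=1))
```

```text
sc [350, 138] [0.645  0.2508 0.075 ]
sc [301, 175] [0.603  0.0172 0.075 ]
sc [270, 160] [0.4987 0.0358 0.075 ]
sc [319, 127] [0.5393 0.2641 0.075 ]
sd [245, 243] [0.493  0.0411 0.075 ]
sd [174, 328] [0.538  0.2763 0.075 ]
sd [128, 304] [0.643  0.2581 0.075 ]
sd [202, 225] [0.6015 0.021  0.075 ]
[350, 138] [128, 304] [0.644  0.2561 0.072 ] 0.0013
[301, 175] [202, 225] [0.6022 0.0194 0.0733] 0.0003
[270, 160] [245, 243] [0.4953 0.0391 0.0719] 0.0026
[319, 127] [174, 328] [0.538  0.2729 0.0704] 0.0043
centre [0.56986784 0.14688548 0.07190612] sides [0.24044064 0.10877468 0.23766466 0.10741967]
```

Run:
```python
from h import *
f=load('scene');g=load('side')
print(tri(f,(185.7,261.6),g,(279.1,120.2)))
for z in (.156,): print(onz(f,184,243.5,z),onz(g,280,109.5,z))
a=f['pixels'][228:290,160:212,::-1]; b=g['pixels'][98:150,255:307,::-1]
R=lambda i:cv2.resize(i,None,fx=7,fy=7,interpolation=cv2.INTER_CUBIC)
a=R(a);b=R(b);b=np.pad(b,((0,a.shape[0]-b.shape[0]),(0,0),(0,0)))
cv2.imwrite('pics/crop1.png',np.hstack([a,b]))
from scipy.spatial.transform import Rotation as Ro
s=arm.get_state();M=Ro.from_euler('xyz',s['ee_rot']).as_matrix();print(M.round(3))
```

```text
(array([ 0.5569038 , -0.3867648 ,  0.11166876]), np.float64(0.0025070009005851487))
[ 0.55695223 -0.38038251  0.156     ] [ 0.54863515 -0.37037119  0.156     ]
[[-0.001 -0.326  0.945]
 [ 0.001  0.945  0.326]
 [-1.     0.001 -0.   ]]
```

View pics/crop1.png

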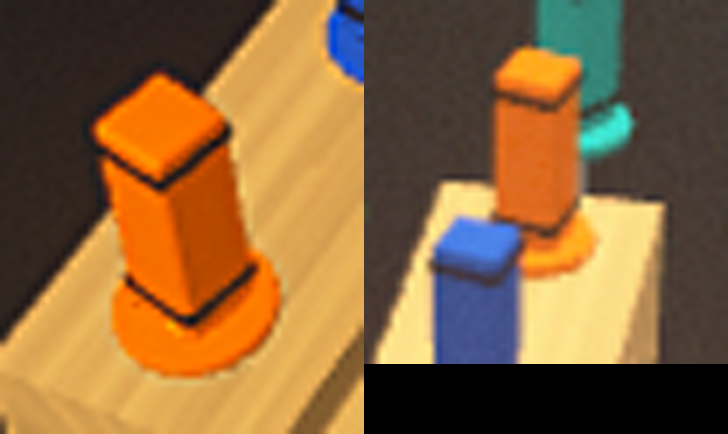

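Run:
```python
from h import *
f=load('scene');g=load('side')
A=[(173.6,246.3),(182.9,238.3),(192.9,246.3),(182.9,253.5)]
B=[(273.6,109.9),(278,104.7),(286,107.3),(281.6,112.3)]
for F,X in ((f,A),(g,B)):
    W=np.array([onz(F,*p,.155)[:2] for p in X]);print(W.round(4).tolist(),W.mean(0))
    d=np.roll(W,-1,0)-W; print(np.degrees(np.arctan2(d[:,1],d[:,0])).round(1),np.linalg.norm(d,axis=1).round(4))
print(tri(f,np.mean(A,0),g,np.mean(B,0)))
```

```text
[[0.5441, -0.3951], [0.5457, -0.3704], [0.5751, -0.3767], [0.5706, -0.4]] [ 0.55888035 -0.38556178]
[  86.4  -12.2 -100.9  169.6] [0.0248 0.0301 0.0237 0.027 ]
[[0.5645, -0.3647], [0.5618, -0.3942], [0.5375, -0.3879], [0.5408, -0.3597]] [ 0.55117109 -0.37664185]
[-95.2 165.4  83.3 -12. ] [0.0296 0.0252 0.0284 0.0242]
(array([ 0.55432092, -0.38299679,  0.15033716]), np.float64(0.0024371976971270166))
```

```bash
cat >> h.py <<'E'
from scipy.spatial.transform import Rotation as Ro
def pose(s=None):
    s=s or arm.get_state(); T=np.eye(4);T[:3,:3]=Ro.from_euler('xyz',s['ee_rot']).as_matrix();T[:3,3]=s['eef_pos'];return T
def down(yawz):  # tool down, z axis at yaw (deg)
    a=np.radians(yawz); z=np.array([np.cos(a),np.sin(a),0]);x=np.array([0,0,-1.]);return np.stack([x,np.cross(z,x),z],1)
def plan(pos,yawz,n,v=None):
    """rows in tool units to reach target in n rows"""
    T=pose();R0=T[:3,:3];p0=T[:3,3];R1=down(yawz)
    w=Ro.from_matrix(R0.T@R1).as_rotvec(); dp=np.array(pos)-p0
    print('t',arm.get_state()['t'],'pos',p0.round(4),'need deg',np.degrees(w).round(2),'shift mm',(dp*1000).round(1))
    print('min rows',max(np.abs(np.degrees(w)).max()/4,np.linalg.norm(dp)/.04))
    R=R0;step=Ro.from_rotvec(w/n).as_matrix()
    for i in range(n):
        d=R.T@(dp/n)/.04; print([round(float(x),2) for x in np.r_[d,np.degrees(w)/n/4]]); R=R@step
E
python3 - <<'E'
from h import *
f=load('scene')
for n,p,z in (('white',(131,232),.14),('turq',(151,292),.14),('blue',(215,207),.155),('smallo',(243,270),.1),('rock',(195,183),.03)): print(n,onz(f,*p,z)[:2])
plan((.556,-.384,.256),79,15)
E
```

```text
white [ 0.43351783 -0.39986968]
turq [ 0.56983025 -0.48611222]
blue [ 0.54480155 -0.26714295]
smallo [ 0.65876606 -0.33920227]
rock [ 0.34339331 -0.10653497]
t 0.15 pos [ 0.2197 -0.6378  0.2258] need deg [-5.999e+01  3.000e-02 -7.000e-02] shift mm [336.3 253.8  30.2]
min rows 14.998080947101297
[-0.05, 0.22, 0.67, -1.0, 0.0, -0.0]
[-0.05, 0.17, 0.68, -1.0, 0.0, -0.0]
[-0.05, 0.12, 0.69, -1.0, 0.0, -0.0]
[-0.05, 0.07, 0.7, -1.0, 0.0, -0.0]
[-0.05, 0.03, 0.7, -1.0, 0.0, -0.0]
[-0.05, -0.02, 0.7, -1.0, 0.0, -0.0]
[-0.05, -0.07, 0.7, -1.0, 0.0, -0.0]
[-0.05, -0.12, 0.69, -1.0, 0.0, -0.0]
[-0.05, -0.17, 0.68, -1.0, 0.0, -0.0]
[-0.05, -0.22, 0.67, -1.0, 0.0, -0.0]
[-0.05, -0.26, 0.65, -1.0, 0.0, -0.0]
[-0.05, -0.31, 0.63, -1.0, 0.0, -0.0]
[-0.05, -0.35, 0.61, -1.0, 0.0, -0.0]
[-0.05, -0.39, 0.58, -1.0, 0.0, -0.0]
[-0.05, -0.43, 0.55, -1.0, 0.0, -0.0]
```

carry_out(deltas=[[-0.05,0.22,0.67,-1,0,0],[-0.05,0.17,0.68,-1,0,0],[-0.05,0.12,0.69,-1,0,0],[-0.05,0.07,0.7,-1,0,0],[-0.05,0.03,0.7,-1,0,0]], hand=0.2)

```text
t: 0.65
eef_pos: [0.3313, -0.5512, 0.2331]
ee_rot: [1.514, 1.564, 2.201]
force: [0.0, -0.3, -0.7]
width: 0.07
```

carry_out(deltas=[[-0.05,-0.02,0.7,-1,0,0],[-0.05,-0.07,0.7,-1,0,0],[-0.05,-0.12,0.69,-1,0,0],[-0.05,-0.17,0.68,-1,0,0],[-0.05,-0.22,0.67,-1,0,0]])

```text
t: 1.15
eef_pos: [0.446, -0.4604, 0.2421]
ee_rot: [1.186, 1.562, 2.237]
force: [0.6, 0.3, -0.9]
width: 0.0699
```

carry_out(deltas=[[-0.05,-0.26,0.65,-1,0,0],[-0.05,-0.31,0.63,-1,0,0],[-0.05,-0.35,0.61,-1,0,0],[-0.05,-0.39,0.58,-1,0,0],[-0.05,-0.43,0.55,-1,0,0]])

```text
t: 1.65
eef_pos: [0.5592, -0.3683, 0.251]
ee_rot: [0.891, 1.559, 2.305]
force: [0.2, -0.1, 0.3]
width: 0.0705
```

Run:
```python
from h import *
print(arm.get_state()['q'].round(3), arm.get_state()['width'])
plan((.556,-.384,.256),79,4)
```

```text
[-0.295  0.344  0.049 -0.006 -1.286  0.141] 0.07047169563189114
t 1.65 pos [ 0.5592 -0.3683  0.251 ] need deg [ 2.05  0.42 -0.53] shift mm [ -3.2 -15.7   5. ]
min rows 0.5119746208811522
[-0.03, 0.01, -0.1, 0.13, 0.03, -0.03]
[-0.03, 0.0, -0.1, 0.13, 0.03, -0.03]
[-0.03, 0.0, -0.1, 0.13, 0.03, -0.03]
[-0.03, 0.0, -0.1, 0.13, 0.03, -0.03]
```

carry_out(deltas=[[-0.12,0.01,-0.38,0.5,0.1,-0.12],[0,0,0,0,0,0]])

```text
t: 1.85
eef_pos: [0.5594, -0.3807, 0.2548]
ee_rot: [1.267, 1.569, 2.652]
force: [-1.5, -0.1, 0.2]
width: 0.0704
```

Run:
```python
from h import *
f=grab('wrist');save(f,'pics/wrist1.png')
plan((.556,-.384,.256),79,1)
h=hsv(f); m=((h[...,1]>190)&(h[...,2]>100)&(h[...,0]>5)&(h[...,0]<16)).astype(np.uint8)
k,l,st,ce=cv2.connectedComponentsWithStats(m)
for i in range(1,k):
    if st[i,4]>60: print('orange',st[i],ce[i])
```

```text
t 1.9 pos [ 0.5593 -0.38    0.2542] need deg [ 0.4   0.09 -0.14] shift mm [-3.3 -4.   1.8]
min rows 0.13843942049770444
[-0.05, 0.06, -0.11, 0.1, 0.02, -0.03]
orange [247 164  24  12  73] [257.82191781 166.53424658]
orange [246 175  28   9  84] [259.96428571 177.78571429]
orange [170 199  32  32 282] [187.41843972 215.28723404]
```

View pics/wrist1.png

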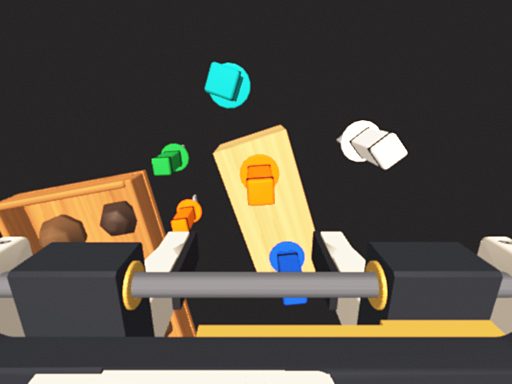

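Run:
```python
from h import *
f=load('wrist')
cv2.imwrite('pics/crop2.png',cv2.resize(f['pixels'][145:215,225:295,::-1],None,fx=8,fy=8,interpolation=cv2.INTER_CUBIC))
```

```text
(no output)
```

View pics/crop2.png

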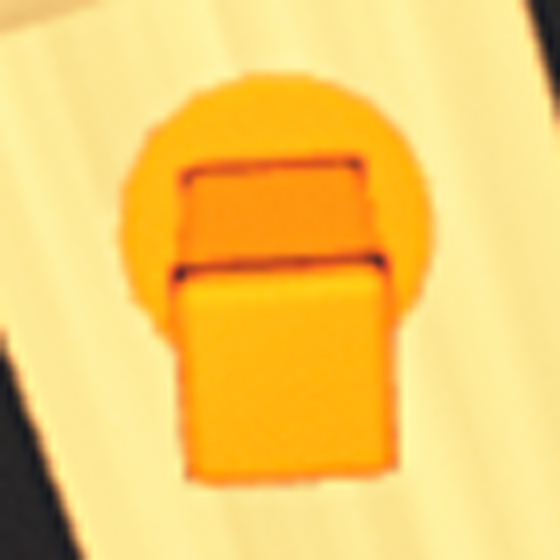

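Run:
```python
from h import *
f=load('wrist');T=pose(f['s'])@f['hand_eye']
X=[(172,278),(388,268),(397,470),(187,482)]
W=np.array([onz(f,225+a/8-.5+.06,145+b/8-.44,.155,T)[:2] for a,b in X]);d=np.roll(W,-1,0)-W
print(W.round(4).tolist(),W.mean(0),np.degrees(np.arctan2(d[:,1],d[:,0])).round(1),np.linalg.norm(d,axis=1).round(4))
c=onz(f,225+277/8-.5,145+229/8-.5,.081,T);print('guard',c,onz(f,225+119/8-.5,145+229/8-.5,.081,T),onz(f,225+435/8-.5,145+229/8-.5,.081,T))
```

```text
[[0.5638, -0.3975], [0.5387, -0.3941], [0.5418, -0.3692], [0.5669, -0.3723]] [ 0.55280449 -0.38327596] [172.1  83.   -7.2 -97.1] [0.0253 0.0251 0.0253 0.0254]
guard [ 0.55265522 -0.38322453  0.081     ] [ 0.57584038 -0.3875907   0.081     ] [ 0.52946416 -0.37885725  0.081     ]
```

Run:
```python
from h import *
plan((.5527,-.3833,.115),82.8,5)
```

```text
t 1.9 pos [ 0.5593 -0.38    0.2542] need deg [-3.4   0.09 -0.13] shift mm [  -6.6   -3.3 -139.2]
min rows 3.4846073759208305
[0.7, 0.03, -0.02, -0.17, 0.0, -0.01]
[0.7, 0.03, -0.02, -0.17, 0.0, -0.01]
[0.7, 0.03, -0.02, -0.17, 0.0, -0.01]
[0.7, 0.03, -0.02, -0.17, 0.0, -0.01]
[0.7, 0.03, -0.02, -0.17, 0.0, -0.01]
```

carry_out(deltas=[[0.4,0.15,-0.1,-0.85,0,-0.05],[0.4,0,0,0,0,0],[0,0,0,0,0,0]])

```text
t: 2.2
eef_pos: [0.5512, -0.3831, 0.2209]
ee_rot: [-0.293, 1.568, 1.153]
force: [-0.9, -0.5, -0.7]
width: 0.07
```

Run:
```python
from h import *
plan((.5527,-.3833,.106),82.8,4)
```

```text
t 2.2 pos [ 0.5512 -0.3831  0.2209] need deg [0.05 0.14 0.04] shift mm [   1.5   -0.2 -114.9]
min rows 2.8715283009648833
[0.72, -0.01, -0.0, 0.0, 0.01, 0.0]
[0.72, -0.01, -0.0, 0.0, 0.01, 0.0]
[0.72, -0.01, -0.0, 0.0, 0.01, 0.0]
[0.72, -0.01, -0.0, 0.0, 0.01, 0.0]
```

carry_out(deltas=[[0.7,-0.03,0,0,0.03,0],[0.7,-0.01,0,0,0,0],[0.7,0,0,0,0,0],[0.65,0,0,0,0,0],[0,0,0,0,0,0]])

```text
t: 2.7
eef_pos: [0.5528, -0.3855, 0.1118]
ee_rot: [-1.845, 1.566, -0.402]
force: [-0.0, 1.0, -1.1]
width: 0.0702
```

Run:
```python
from h import *
plan((.5527,-.3833,.106),82.8,1);f=grab('side');save(f,'pics/side1.png');f=grab('scene')
cv2.imwrite('pics/crop3.png',np.hstack([cv2.resize(f['pixels'][180:340,100:270,::-1],(400,400)),cv2.resize(load('side')['pixels'][60:200,220:360,::-1],(400,400))]))
```

```text
t 2.7 pos [ 0.5528 -0.3855  0.1118] need deg [-0.15 -0.07  0.26] shift mm [-0.1  2.2 -5.8]
min rows 0.1564834628089057
[0.15, 0.01, 0.06, -0.04, -0.02, 0.07]
```

View pics/crop3.png

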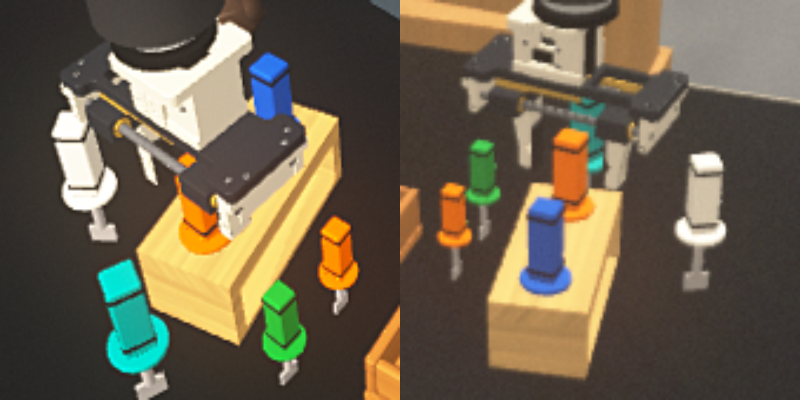

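carry_out(deltas=[[0.14,0,0.06,0,0,0.06],[0,0,0,0,0,0]])

```text
t: 3.0
eef_pos: [0.5571, -0.3852, 0.1137]
ee_rot: [-2.056, 1.559, -0.613]
force: [-0.1, 0.2, -0.4]
width: 0.0702
```

carry_out(deltas=[[0,0,0,0,0,0],[0,0,0,0,0,0],[0,0,0,0,0,0],[0,0,0,0,0,0],[0,0,0,0,0,0]], hand=1, newtons=30)

```text
t: 3.5
eef_pos: [0.5586, -0.3858, 0.1173]
ee_rot: [-1.998, 1.554, -0.553]
force: [-1.6, -0.5, 0.7]
width: 0.0357
```

Run:
```python
from h import *
plan((.5527,-.3833,.106),82.8,1);s=arm.get_state();print(s['width'],s['force'],s['moment'])
```

```text
t 3.5 pos [ 0.5586 -0.3858  0.1173] need deg [-0.06 -0.39  0.85] shift mm [ -5.9   2.5 -11.3]
min rows 0.32468039460188103
[0.28, 0.16, 0.04, -0.01, -0.1, 0.21]
0.03565978166406525 [-1.62739362 -0.52393324  0.74124294] [ 0.19111909  0.75009827 -0.00755312]
```

Run:
```python
from h import *
f=grab('side');g=grab('scene')
cv2.imwrite('pics/crop4.png',np.hstack([cv2.resize(g['pixels'][180:340,100:270,::-1],(400,400),interpolation=2),cv2.resize(f['pixels'][70:160,240:330,::-1],(400,400),interpolation=2)]))
plan((.5527,-.3833,.106),82.8,1);s=arm.get_state();print(s['width'],s['force'],s['moment'],s['qd'].round(3),s['q'].round(3))
```

```text
t 3.6 pos [ 0.5583 -0.3857  0.1171] need deg [-0.06 -0.38  0.81] shift mm [ -5.6   2.4 -11.1]
min rows 0.31535412210542635
[0.27, 0.15, 0.04, -0.02, -0.09, 0.2]
0.02793748678827835 [-1.07497923  0.05033498  0.40463328] [ 0.09705928  0.63671657 -0.00448166] [-0.001  0.004 -0.002 -0.     0.001 -0.   ] [-0.316  0.435 -0.134  0.005 -0.986  0.187]
```

View pics/crop4.png

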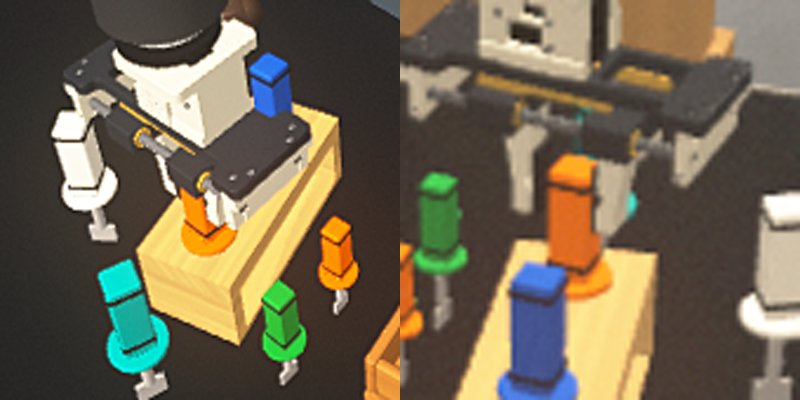

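carry_out(deltas=[[0,0,0,0,0,0],[0,0,0,0,0,0],[0,0,0,0,0,0]], hand=0.35)

```text
t: 3.9
eef_pos: [0.5583, -0.3857, 0.1169]
ee_rot: [-2.006, 1.555, -0.562]
force: [0.6, 0.6, -0.5]
width: 0.0461
```

Run:
```python
from h import *
plan((.5527,-.3833,.106),82.8,1);s=arm.get_state();print(s['width'],s['force'],s['moment'],s['q'].round(4))
```

```text
t 3.9 pos [ 0.5583 -0.3857  0.1169] need deg [-0.07 -0.38  0.81] shift mm [ -5.6   2.4 -10.9]
min rows 0.3121726978255992
[0.27, 0.15, 0.04, -0.02, -0.09, 0.2]
0.04607813239342956 [ 0.6157173   0.58696814 -0.53724542] [ 0.07057275  0.11695633 -0.01275395] [-0.3158  0.4358 -0.1339  0.0046 -0.986   0.1865]
```

carry_out(deltas=[[0.27,0.15,0.04,0,-0.09,0.2],[0,0,0,0,0,0]])

```text
t: 4.1
eef_pos: [0.5522, -0.3831, 0.105]
ee_rot: [1.089, 1.57, 2.533]
force: [-0.5, 0.5, -0.4]
width: 0.0559
```

Run:
```python
from h import *
plan((.5527,-.3833,.106),82.8,1);s=arm.get_state();print(s['width'],s['force'],s['moment'],s['q'].round(4))
```

```text
t 4.1 pos [ 0.5522 -0.3831  0.105 ] need deg [-0.07  0.03 -0.06] shift mm [ 0.5 -0.2  1. ]
min rows 0.02841964471466424
[-0.03, -0.01, -0.0, -0.02, 0.01, -0.01]
0.055861297298066055 [-0.5110428   0.46911614 -0.41245233] [ 6.04588963e-02  1.39251335e-01 -5.12511222e-05] [-3.173e-01  4.463e-01 -1.448e-01 -4.000e-04 -9.807e-01  1.907e-01]
```

carry_out(deltas=[[0,0,0,0,0,0],[0,0,0,0,0,0],[0,0,0,0,0,0],[0,0,0,0,0,0]], hand=1, newtons=35)

```text
t: 4.5
eef_pos: [0.5523, -0.3832, 0.1045]
ee_rot: [1.289, 1.569, 2.733]
force: [0.4, -0.6, 0.5]
width: 0.0304
```

Run:
```python
from h import *
plan((.5527,-.3833,.106),82.8,1);s=arm.get_state();print(s['width'],s['force'],s['moment'],s['q'].round(4))
f=grab('wrist');g=grab('scene')
cv2.imwrite('pics/crop5.png',np.hstack([cv2.resize(g['pixels'][180:340,100:270,::-1],(400,400),interpolation=2),cv2.resize(f['pixels'],(533,400),interpolation=2)[:,:400,::-1]]))
```

```text
t 4.5 pos [ 0.5523 -0.3832  0.1045] need deg [-0.07  0.02 -0.08] shift mm [ 0.4 -0.1  1.5]
min rows 0.03986084576570742
[-0.04, -0.01, -0.0, -0.02, 0.01, -0.02]
0.030364409510698583 [ 0.41164541 -0.60719815  0.4820074 ] [-0.03848667 -0.06889649 -0.0227033 ] [-3.174e-01  4.472e-01 -1.448e-01 -2.000e-04 -9.803e-01  1.906e-01]
```

View pics/crop5.png

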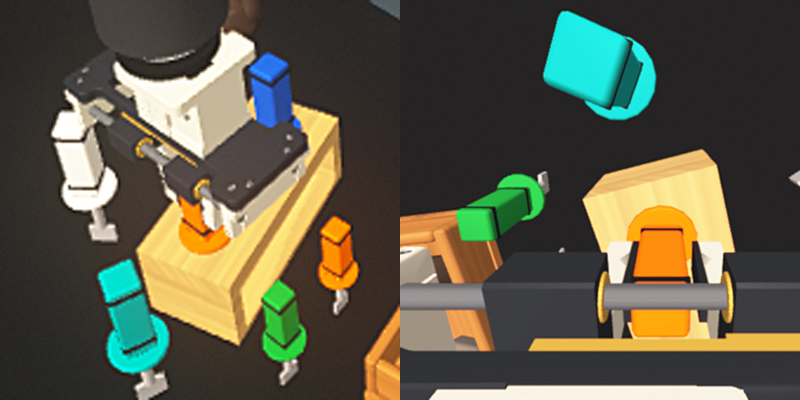

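Handle sits centred between the fingers. Let the fingers settle, then read the width before lifting.

carry_out(deltas=[[0,0,0,0,0,0],[0,0,0,0,0,0]])

```text
t: 4.8
eef_pos: [0.5523, -0.3832, 0.1045]
ee_rot: [1.245, 1.569, 2.689]
force: [0.7, 0.3, -0.4]
width: 0.0259
```

carry_out(deltas=[[-0.25,0,0,0,0,0],[-0.5,0,0,0,0,0],[-0.75,0,0,0,0,0],[-0.75,0,0,0,0,0],[-0.75,0,0,0,0,0]])

```text
t: 5.3
eef_pos: [0.5495, -0.3817, 0.2243]
ee_rot: [1.234, 1.558, 2.677]
force: [0.7, -0.4, -3.0]
width: 0.0259
```

carry_out(deltas=[[-0.75,0,0,0,0,0],[-0.5,0,0,0,0,0],[0,0,0,0,0,0]])

```text
t: 5.6
eef_pos: [0.5508, -0.3829, 0.2839]
ee_rot: [1.282, 1.567, 2.725]
force: [-0.1, 0.2, -1.9]
width: 0.0254
```

Run:
```python
from h import *
s=arm.get_state();print(s['width'],s['force'],s['moment'])
f=grab('side');g=grab('scene');grab('wrist');save(f,'pics/side6.png');save(g,'pics/scene6.png')
cv2.imwrite('pics/crop6.png',np.hstack([cv2.resize(g['pixels'][170:290,130:250,::-1],(400,400),interpolation=2),cv2.resize(f['pixels'][20:150,210:340,::-1],(400,400),interpolation=2)]))
plan((.5527,-.3833,.106),82.8,1)
```

```text
0.025352834237838268 [-0.08947204  0.16571282 -1.86570317] [-0.0337555  -0.00894645  0.05103321]
t 5.75 pos [ 0.5494 -0.3818  0.2789] need deg [-0.12  0.23 -0.58] shift mm [   3.3   -1.5 -172.9]
min rows 4.323598407841471
[4.32, -0.13, -0.04, -0.03, 0.06, -0.15]
```

View pics/crop6.png

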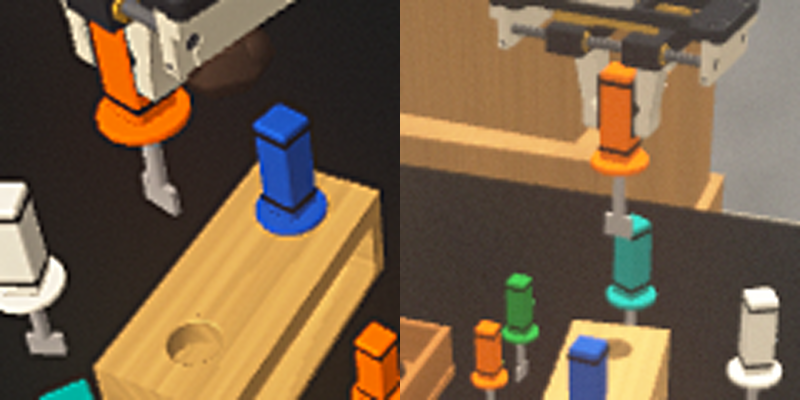

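Run:
```python
from h import *
f=load('side');g=load('scene')
s=f['s'];T=pose(s);tip=T[:3,3]+T[:3,0]*.0945;print(tip)
def proj(F,p):
    q=np.linalg.inv(F['T'])@np.r_[p,1];return F['cx']+F['fx']*q[0]/-q[2],F['cy']-F['fy']*q[1]/-q[2]
for F in (g,f): print([np.round(proj(F,tip+k*T[:3,1]*.012),1) for k in(-1,0,1)])
a=cv2.resize(g['pixels'][205:240,160:200,::-1],None,fx=10,fy=10,interpolation=2)
b=cv2.resize(f['pixels'][75:110,260:300,::-1],None,fx=10,fy=10,interpolation=2)
cv2.imwrite('pics/crop7.png',np.hstack([a,b]))
```

```text
[ 0.55041671 -0.38269854  0.18940003]
[array([182.3, 233.2]), array([177.8, 230.3]), array([173.4, 227.4])]
[array([276.8,  94.9]), array([281. ,  95.9]), array([285.2,  96.8])]
```

View pics/crop7.png

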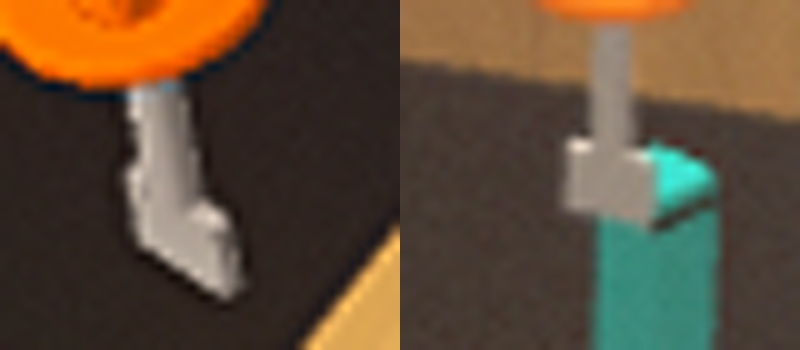

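```bash
cat >> h.py <<'E'
def proj(F,p,T=None):
    q=np.linalg.inv(F['T'] if T is None else T)@np.r_[p,1];return np.array([F['cx']+F['fx']*q[0]/-q[2],F['cy']-F['fy']*q[1]/-q[2]])
E
python3 - <<'E'
from h import *
g=pickle.load(open('pics/scene.pkl','rb'));f=load('side')
print(tri(g,(294.5,157.2),f,(212.2,241.5)))
print(tri(g,(328.1,134.1),f,(162,296)))
plan((.5558,.0682,.270),79.8,13)
E
```

```text
(array([0.55611743, 0.06820503, 0.08465579]), np.float64(0.0013330414184207263))
(array([0.58654363, 0.22620349, 0.08379615]), np.float64(0.0019074353159426927))
t 5.75 pos [ 0.5494 -0.3818  0.2789] need deg [ 2.88  0.21 -0.59] shift mm [  6.4 450.   -8.9]
min rows 11.252562589836492
[0.02, 0.1, 0.86, 0.06, 0.0, -0.01]
[0.02, 0.1, 0.86, 0.06, 0.0, -0.01]
[0.02, 0.1, 0.86, 0.06, 0.0, -0.01]
[0.02, 0.11, 0.86, 0.06, 0.0, -0.01]
[0.02, 0.11, 0.86, 0.06, 0.0, -0.01]
[0.02, 0.11, 0.86, 0.06, 0.0, -0.01]
[0.02, 0.12, 0.86, 0.06, 0.0, -0.01]
[0.02, 0.12, 0.86, 0.06, 0.0, -0.01]
[0.02, 0.12, 0.86, 0.06, 0.0, -0.01]
[0.02, 0.13, 0.86, 0.06, 0.0, -0.01]
[0.02, 0.13, 0.86, 0.06, 0.0, -0.01]
[0.02, 0.13, 0.85, 0.06, 0.0, -0.01]
[0.02, 0.14, 0.85, 0.06, 0.0, -0.01]
```

carry_out(deltas=[[-0.05,0.1,0.86,0.06,0,0],[0,0.1,0.86,0.06,0,0],[0,0.1,0.86,0.06,0,0],[0,0.1,0.86,0.06,0,0],[0,0.1,0.86,0.06,0,0]])

```text
t: 6.25
eef_pos: [0.5483, -0.2058, 0.2709]
ee_rot: [1.372, 1.543, 2.785]
force: [1.4, 0.0, -1.8]
width: 0.0257
```

carry_out(deltas=[[0,0.11,0.86,0.06,0,0],[0,0.12,0.86,0.06,0,0],[0,0.12,0.86,0.06,0,0],[0,0.12,0.86,0.06,0,0],[0,0.13,0.8,0.06,0,0]])

```text
t: 6.75
eef_pos: [0.5472, -0.0272, 0.2635]
ee_rot: [1.519, 1.528, 2.91]
force: [1.1, 1.1, -1.5]
width: 0.026
```

Run:
```python
from h import *
plan((.556,.068,.270),79.8,3)
```

```text
t 6.75 pos [ 0.5472 -0.0272  0.2635] need deg [-0.1   0.13 -2.45] shift mm [ 8.8 95.2  6.5]
min rows 2.3962346158496124
[-0.05, 0.07, 0.79, -0.01, 0.01, -0.2]
[-0.05, 0.07, 0.79, -0.01, 0.01, -0.2]
[-0.05, 0.07, 0.79, -0.01, 0.01, -0.2]
```

carry_out(deltas=[[-0.05,0.07,0.79,0,0,-0.25],[-0.05,0.07,0.75,0,0,-0.25],[-0.05,0.07,0.6,0,0,-0.2],[0,0,0,0,0,0]])

```text
t: 7.15
eef_pos: [0.5507, 0.0649, 0.2627]
ee_rot: [2.211, 1.567, -2.678]
force: [-1.3, -0.2, -1.7]
width: 0.0257
```

Run:
```python
from h import *
plan((.556,.068,.230),79.8,2)
```

```text
t 7.15 pos [0.5507 0.0649 0.2627] need deg [ 0.06 -0.14 -0.18] shift mm [  5.3   3.1 -32.7]
min rows 0.8309853814677668
[0.41, -0.06, 0.05, 0.01, -0.02, -0.02]
[0.41, -0.06, 0.05, 0.01, -0.02, -0.02]
```

carry_out(deltas=[[0.5,-0.12,0.1,0,-0.03,-0.05],[0.5,0,0,0,0,0],[0.1,0,0,0,0,0],[0,0,0,0,0,0]])

```text
t: 7.55
eef_pos: [0.5532, 0.0676, 0.2129]
ee_rot: [2.162, 1.562, -2.725]
force: [0.7, 0.1, -1.5]
width: 0.0253
```

Run:
```python
from h import *
plan((.556,.068,.20),79.8,2)
f=grab('side');g=grab('scene')
a=cv2.resize(g['pixels'][90:180,250:340,::-1],(400,400),interpolation=2)
b=cv2.resize(f['pixels'][185:275,170:260,::-1],(400,400),interpolation=2)
cv2.imwrite('pics/crop8.png',np.hstack([a,b]))
T=pose();tip=T[:3,3]+T[:3,0]*.0955
for F in (g,f): print([np.round(proj(F,tip+k*T[:3,1]*.012),1) for k in(-1,0,1)])
```

```text
t 7.55 pos [0.5532 0.0676 0.2129] need deg [ 0.18 -0.27 -0.4 ] shift mm [  2.8   0.4 -12.9]
min rows 0.33118272865454346
[0.16, -0.03, 0.01, 0.02, -0.03, -0.05]
[0.16, -0.03, 0.01, 0.02, -0.03, -0.05]
[array([297.2, 148.1]), array([293.6, 146.5]), array([290.1, 144.9])]
[array([207.2, 228. ]), array([212.1, 230. ]), array([217., 232.])]
```

View pics/crop8.png

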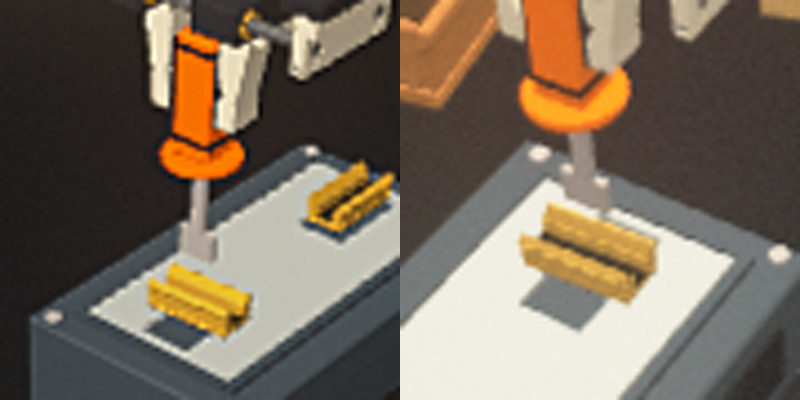

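carry_out(deltas=[[0.3,-0.06,0.02,0.04,-0.06,-0.1],[0.3,0,0,0,0,0],[0.1,0,0,0,0,0],[0,0,0,0,0,0]])

```text
t: 8.05
eef_pos: [0.5577, 0.0676, 0.1878]
ee_rot: [-1.169, 1.565, 0.224]
force: [-0.7, -0.7, -1.8]
width: 0.0261
```

Run:
```python
from h import *
plan((.556,.068,.181),79.8,1);s=arm.get_state();print(s['force'],s['moment'],s['q'].round(2))
f=grab('side');g=grab('scene')
a=cv2.resize(g['pixels'][120:180,265:325,::-1],(400,400),interpolation=2)
b=cv2.resize(f['pixels'][205:265,185:245,::-1],(400,400),interpolation=2)
cv2.imwrite('pics/crop9.png',np.hstack([a,b]))
```

```text
t 8.05 pos [0.5577 0.0676 0.1878] need deg [-0.03  0.13  0.3 ] shift mm [-1.7  0.4 -6.8]
min rows 0.1748584250801299
[0.17, 0.05, 0.0, -0.01, 0.03, 0.08]
[-0.68584787 -0.72045365 -1.81339441] [0.03438397 0.08385324 0.04917076] [ 0.47  0.2  -0.3   0.   -1.06 -0.65]
```

View pics/crop9.png

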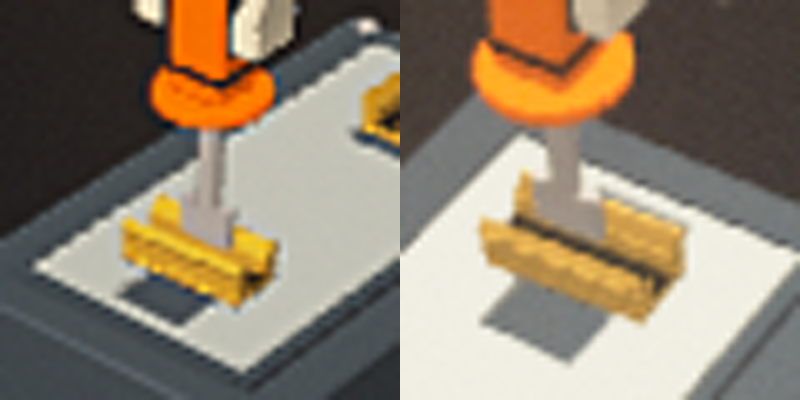

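carry_out(deltas=[[0.17,0.04,0,0,0.03,0.08],[0,0,0,0,0,0]])

```text
t: 8.35
eef_pos: [0.5567, 0.0682, 0.1819]
ee_rot: [-0.749, 1.569, 0.643]
force: [-0.6, -0.2, -2.8]
width: 0.0261
```

Run:
```python
from h import *
plan((.556,.068,.181),79.8,1);s=arm.get_state();print(s['force'],s['moment'],s['q'].round(2))
```

```text
t 8.35 pos [0.5567 0.0682 0.1819] need deg [-0.02  0.06  0.06] shift mm [-0.7 -0.2 -0.9]
min rows 0.02892982332637647
[0.02, 0.02, -0.01, -0.01, 0.02, 0.02]
[-0.55598733 -0.23509653 -2.79721986] [-0.0635834   0.15761806 -0.01662842] [ 0.47  0.21 -0.31 -0.   -1.06 -0.65]
```

carry_out(deltas=[[0,0,0,-1,0,0],[0,0,0,-1,0,0],[0,0,0,-1,0,0],[0,0,0,-1,0,0],[0,0,0,-1,0,0]])

```text
t: 8.85
eef_pos: [0.5571, 0.0684, 0.1824]
ee_rot: [-1.389, 1.569, 0.365]
force: [1.7, -2.2, -1.8]
width: 0.0257
```

Run:
```python
from h import *
plan((.556,.068,.181),186.8,1);s=arm.get_state();print(s['force'],s['moment'],s['q'].round(2))
```

```text
t 8.85 pos [0.5571 0.0684 0.1824] need deg [-8.629e+01 -6.000e-02  1.000e-01] shift mm [-1.1 -0.4 -1.4]
min rows 21.573136126222874
[0.04, 0.03, -0.01, -21.57, -0.02, 0.03]
[ 1.70522855 -2.16499742 -1.78117384] [-0.64539548 -0.04266631  0.02940573] [ 0.47  0.21 -0.31  0.   -1.06 -0.29]
```

carry_out(deltas=[[0.03,0.03,0,-1,0,0],[0,0,0,-1,0,0],[0,0,0,-1,0,0],[0,0,0,-1,0,0],[0,0,0,-1,0,0]])

```text
t: 9.35
eef_pos: [0.5571, 0.0688, 0.1821]
ee_rot: [-1.767, 1.566, 0.351]
force: [0.5, 0.7, -2.8]
width: 0.0258
```

Run:
```python
from h import *
plan((.556,.068,.181),186.8,1);s=arm.get_state();print(s['force'],s['moment'],s['q'].round(2))
f=grab('side');g=grab('scene')
a=cv2.resize(g['pixels'][120:180,265:325,::-1],(400,400),interpolation=2)
b=cv2.resize(f['pixels'][205:265,185:245,::-1],(400,400),interpolation=2)
cv2.imwrite('pics/crop10.png',np.hstack([a,b]))
```

```text
t 9.35 pos [0.5571 0.0688 0.1821] need deg [-65.45  -0.19   0.2 ] shift mm [-1.1 -0.8 -1.1]
min rows 16.361753510549505
[0.03, 0.03, -0.0, -16.36, -0.05, 0.05]
[ 0.45626223  0.71360137 -2.81125543] [ 0.15886408 -0.05399191 -0.07189477] [ 0.47  0.2  -0.31  0.   -1.05  0.07]
```

View pics/crop10.png

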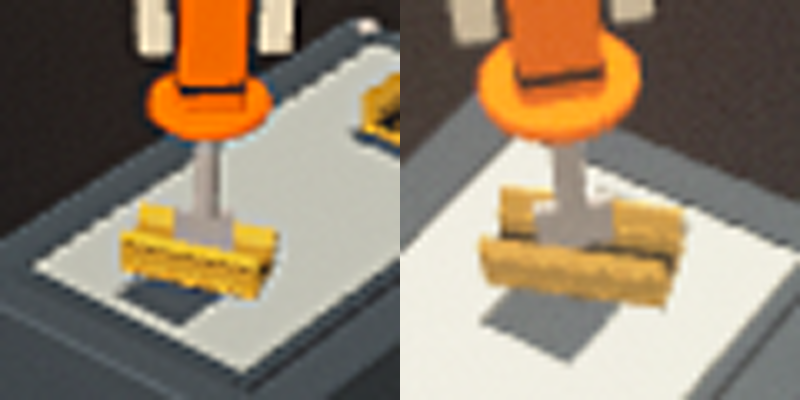

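carry_out(deltas=[[0.07,0.03,0,-1,-0.03,0.03],[0.03,0,0,-1,0,0],[0,0,0,-1,0,0],[0,0,0,-1,0,0],[0,0,0,-1,0,0]])

```text
t: 9.95
eef_pos: [0.5572, 0.0694, 0.1798]
ee_rot: [-1.681, 1.565, 0.784]
force: [0.8, 0.7, -2.6]
width: 0.0258
```

carry_out(deltas=[[0.03,0,0,-1,0,0],[0,0,0,-1,0,0],[0,0,0,-1,0,0],[0,0,0,-1,0,0],[0,0,0,-1,0,0]])

```text
t: 10.45
eef_pos: [0.5571, 0.0704, 0.1792]
ee_rot: [-1.924, 1.563, 0.892]
force: [0.1, 1.1, -2.1]
width: 0.0257
```

Run:
```python
from h import *
plan((.556,.068,.179),186.8,1);s=arm.get_state();print(s['force'],s['moment'],s['q'].round(2))
f=grab('side');g=grab('scene')
a=cv2.resize(g['pixels'][120:180,265:325,::-1],(400,400),interpolation=2)
b=cv2.resize(f['pixels'][205:265,185:245,::-1],(400,400),interpolation=2)
cv2.imwrite('pics/crop11.png',np.hstack([a,b]))
```

```text
t 10.45 pos [0.5571 0.0704 0.1792] need deg [-25.46  -0.24   0.36] shift mm [-1.1 -2.4 -0.2]
min rows 6.364022154898952
[0.0, 0.07, 0.01, -6.36, -0.06, 0.09]
[ 0.13983279  1.12841057 -2.0553963 ] [ 0.26453112  0.2584417  -0.15971603] [ 0.47  0.21 -0.31 -0.   -1.05  0.77]
```

View pics/crop11.png

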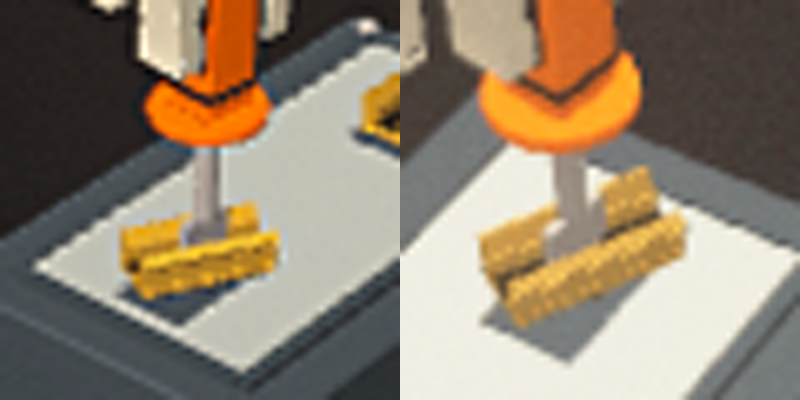

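carry_out(deltas=[[0.03,0.06,0,-1,-0.05,0.08],[0,0,0,-1,0,0],[0,0,0,-1,0,0],[0,0,0,-1,0,0],[0,0,0,-1,0,0]])

```text
t: 11.05
eef_pos: [0.5567, 0.0701, 0.1785]
ee_rot: [-1.792, 1.566, 1.364]
force: [0.6, 0.9, -3.0]
width: 0.0257
```

carry_out(deltas=[[0,0.03,0,-1,0,0],[0,0,0,-0.8,0,0],[0,0,0,0,0,0],[0,0,0,0,0,0]])

```text
t: 11.45
eef_pos: [0.5565, 0.0702, 0.1786]
ee_rot: [-1.853, 1.564, 1.42]
force: [0.3, 1.2, -2.5]
width: 0.0258
```

Run:
```python
from h import *
plan((.556,.068,.179),186.8,1);s=arm.get_state();print(s['force'],s['moment'],s['q'].round(2))
f=grab('side');g=grab('scene')
a=cv2.resize(g['pixels'][120:180,265:325,::-1],(400,400),interpolation=2)
b=cv2.resize(f['pixels'][205:265,185:245,::-1],(400,400),interpolation=2)
cv2.imwrite('pics/crop12.png',np.hstack([a,b]))
```

```text
t 11.45 pos [0.5565 0.0702 0.1786] need deg [ 0.72 -0.11  0.38] shift mm [-0.5 -2.2  0.4]
min rows 0.1809427120326021
[-0.01, 0.05, 0.02, 0.18, -0.03, 0.1]
[ 0.28976868  1.16566972 -2.54988758] [ 0.00013774  0.10195498 -0.09018278] [ 0.47  0.21 -0.31 -0.01 -1.05  1.23]
```

View pics/crop12.png

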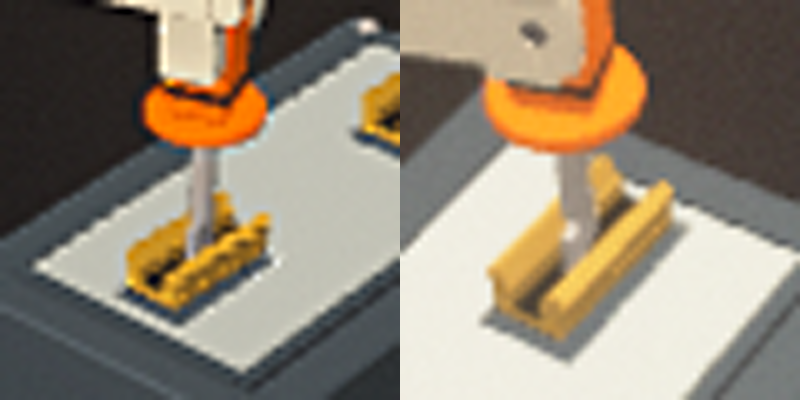

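Run:
```python
from h import *
f=load('side');g=load('scene')
def ang(F,a,b,z):
    d=onz(F,*b,z)-onz(F,*a,z);return np.degrees(np.arctan2(d[1],d[0]))%180,np.linalg.norm(d)
print(ang(f,(206.7,250),(225.2,232.3),.093),ang(f,(198.5,245.5),(215,229),.093))
b=cv2.resize(f['pixels'][222:262,195:232,::-1],None,fx=14,fy=14,interpolation=2);cv2.imwrite('pics/crop13.png',b)
```

```text
(np.float64(74.89241068259491), np.float64(0.060899354355097926)) (np.float64(77.03876181448646), np.float64(0.056385692065089636))
```

View pics/crop13.png

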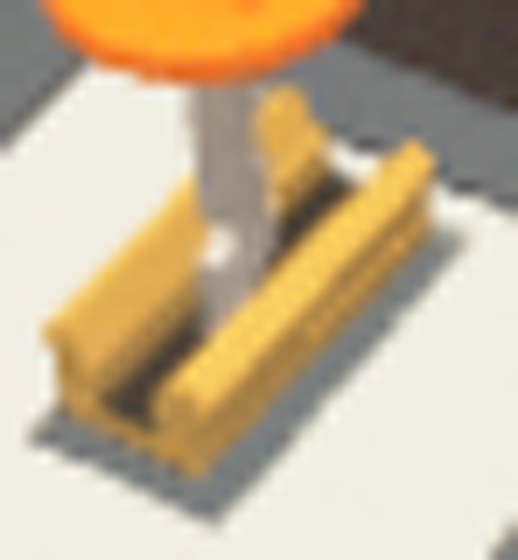

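Fastener measures about 76° against the panel's 79.5°, so it is in line. I'll back the blade off into the slot's free play and lift out.

carry_out(deltas=[[0,0.03,0,1,0,0.05],[0,0,0,1,0,0],[-0.3,0,0,0.3,0,0],[-0.6,0,0,0,0,0],[-0.8,0,0,0,0,0]])

```text
t: 12.05
eef_pos: [0.5543, 0.0673, 0.2457]
ee_rot: [0.159, 1.564, -3.022]
force: [0.2, -0.2, -1.3]
width: 0.0258
```

carry_out(deltas=[[-0.8,0,0,0,0,0],[-0.4,0,0,0,0,0],[0,0,0,0,0,0]])

```text
t: 12.35
eef_pos: [0.5567, 0.0671, 0.3035]
ee_rot: [-2.802, 1.568, 0.301]
force: [0.5, 0.6, -1.9]
width: 0.0258
```

Run:
```python
from h import *
f=grab('side');g=grab('scene')
a=cv2.resize(g['pixels'][110:200,255:370,::-1],(400,400),interpolation=2)
b=cv2.resize(f['pixels'][215:345,110:260,::-1],(400,400),interpolation=2)
cv2.imwrite('pics/crop14.png',np.hstack([a,b]))
plan((.5527,-.3833,.28),82.8,26)
```

```text
t 12.45 pos [0.5556 0.067  0.3006] need deg [ 9.496e+01  4.000e-02 -2.000e-02] shift mm [  -2.9 -450.3  -20.6]
min rows 23.74009310994123
[0.02, 0.43, -0.01, 0.91, 0.0, -0.0]
[0.02, 0.43, -0.04, 0.91, 0.0, -0.0]
[0.02, 0.43, -0.07, 0.91, 0.0, -0.0]
[0.02, 0.42, -0.1, 0.91, 0.0, -0.0]
[0.02, 0.42, -0.12, 0.91, 0.0, -0.0]
[0.02, 0.41, -0.15, 0.91, 0.0, -0.0]
[0.02, 0.4, -0.17, 0.91, 0.0, -0.0]
[0.02, 0.38, -0.2, 0.91, 0.0, -0.0]
[0.02, 0.37, -0.22, 0.91, 0.0, -0.0]
[0.02, 0.36, -0.25, 0.91, 0.0, -0.0]
[0.02, 0.34, -0.27, 0.91, 0.0, -0.0]
[0.02, 0.32, -0.29, 0.91, 0.0, -0.0]
[0.02, 0.3, -0.31, 0.91, 0.0, -0.0]
[0.02, 0.28, -0.33, 0.91, 0.0, -0.0]
[0.02, 0.26, -0.35, 0.91, 0.0, -0.0]
[0.02, 0.24, -0.36, 0.91, 0.0, -0.0]
[0.02, 0.21, -0.38, 0.91, 0.0, -0.0]
[0.02, 0.19, -0.39, 0.91, 0.0, -0.0]
[0.02, 0.16, -0.4, 0.91, 0.0, -0.0]
[0.02, 0.14, -0.41, 0.91, 0.0, -0.0]
[0.02, 0.11, -0.42, 0.91, 0.0, -0.0]
[0.02, 0.09, -0.42, 0.91, 0.0, -0.0]
[0.02, 0.06, -0.43, 0.91, 0.0, -0.0]
[0.02, 0.03, -0.43, 0.91, 0.0, -0.0]
[0.02, 0.0, -0.43, 0.91, 0.0, -0.0]
[0.02, -0.02, -0.43, 0.91, 0.0, -0.0]
```

View pics/crop14.png

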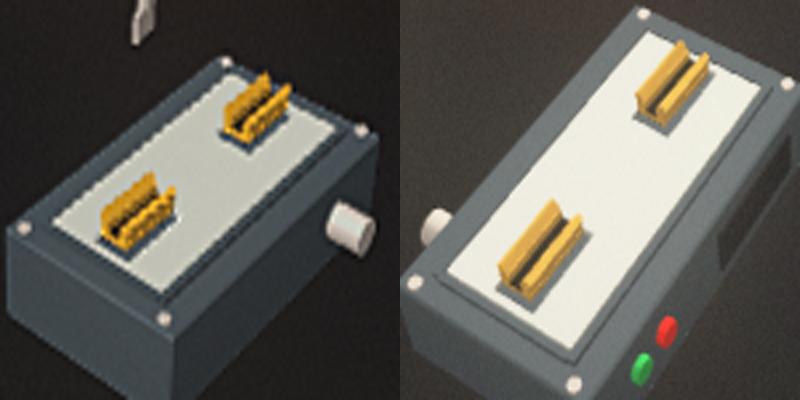

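carry_out(deltas=[[0,0.43,-0.01,0.95,0,0],[0,0.43,-0.04,0.95,0,0],[0,0.43,-0.07,0.95,0,0],[0,0.42,-0.1,0.95,0,0],[0,0.42,-0.12,0.95,0,0]])

```text
t: 12.95
eef_pos: [0.5507, -0.021, 0.2929]
ee_rot: [0.518, 1.558, -3.002]
force: [-0.4, 0.2, -1.6]
width: 0.026
```

carry_out(deltas=[[0,0.41,-0.15,0.95,0,0],[0,0.4,-0.17,0.95,0,0],[0,0.38,-0.2,0.95,0,0],[0,0.37,-0.22,0.95,0,0],[0,0.36,-0.25,0.95,0,0]])

```text
t: 13.45
eef_pos: [0.5427, -0.1115, 0.2845]
ee_rot: [0.827, 1.544, -3.04]
force: [-0.3, -0.5, -1.3]
width: 0.0257
```

carry_out(deltas=[[0,0.34,-0.27,0.95,0,0],[0,0.32,-0.29,0.95,0,0],[0,0.3,-0.31,0.95,0,0],[0,0.28,-0.33,0.95,0,0],[0,0.26,-0.35,0.95,0,0]])

```text
t: 13.95
eef_pos: [0.5328, -0.2011, 0.276]
ee_rot: [1.104, 1.53, -3.109]
force: [0.5, 0.5, -2.0]
width: 0.0255
```

Run:
```python
from h import *
plan((.5527,-.3833,.28),82.8,11)
```

```text
t 13.95 pos [ 0.5328 -0.2011  0.276 ] need deg [35.81  0.36 -2.33] shift mm [  19.9 -182.2    4. ]
min rows 8.951944385683273
[-0.01, 0.16, -0.39, 0.81, 0.01, -0.05]
[-0.01, 0.14, -0.39, 0.81, 0.01, -0.05]
[-0.01, 0.11, -0.4, 0.81, 0.01, -0.05]
[-0.01, 0.09, -0.41, 0.81, 0.01, -0.05]
[-0.01, 0.07, -0.41, 0.81, 0.01, -0.05]
[-0.01, 0.04, -0.41, 0.81, 0.01, -0.05]
[-0.01, 0.02, -0.42, 0.81, 0.01, -0.05]
[-0.01, -0.0, -0.42, 0.81, 0.01, -0.05]
[-0.01, -0.03, -0.42, 0.81, 0.01, -0.05]
[-0.01, -0.05, -0.41, 0.81, 0.01, -0.05]
[-0.01, -0.07, -0.41, 0.81, 0.01, -0.05]
```

carry_out(deltas=[[-0.05,0.12,-0.4,0.85,0,-0.15],[-0.05,0.1,-0.4,0.85,0,-0.15],[-0.05,0.07,-0.42,0.85,0,-0.15],[-0.05,0.05,-0.42,0.85,0,-0.15],[-0.05,0.03,-0.42,0.85,0,-0.15]])

```text
t: 14.45
eef_pos: [0.5455, -0.286, 0.2754]
ee_rot: [0.042, 1.55, 1.801]
force: [0.6, 0.4, -1.8]
width: 0.0259
```

carry_out(deltas=[[-0.05,0,-0.42,0.85,0,-0.12],[-0.05,-0.02,-0.42,0.85,0,-0.12],[-0.05,-0.04,-0.42,0.85,0,-0.12],[-0.05,-0.06,-0.42,0.85,0,-0.12],[0,0,0,0.85,0,0]])

```text
t: 14.95
eef_pos: [0.5532, -0.3559, 0.2717]
ee_rot: [-0.387, 1.538, 1.06]
force: [-0.3, 0.9, -1.6]
width: 0.0257
```

Run:
```python
from h import *
plan((.5527,-.3833,.26),82.8,2)
```

```text
t 14.95 pos [ 0.5532 -0.3559  0.2717] need deg [0.12 1.72 0.7 ] shift mm [ -0.5 -27.4 -11.7]
min rows 0.7454998659743189
[0.14, -0.03, -0.35, 0.01, 0.22, 0.09]
[0.14, -0.04, -0.34, 0.01, 0.22, 0.09]
```

carry_out(deltas=[[0.1,-0.03,-0.35,0,0.22,0.09],[0.1,-0.03,-0.34,0,0.22,0.09],[0,0,0,0,0,0],[0,0,0,0,0,0]])

```text
t: 15.35
eef_pos: [0.5502, -0.3852, 0.2567]
ee_rot: [1.652, 1.561, 3.1]
force: [0.6, -0.2, -1.2]
width: 0.0255
```

Run:
```python
from h import *
plan((.5523,-.3832,.21),82.8,2)
f=grab('side');g=grab('scene')
a=cv2.resize(g['pixels'][190:300,140:250,::-1],(400,400),interpolation=2)
b=cv2.resize(f['pixels'][50:160,220:330,::-1],(400,400),interpolation=2)
cv2.imwrite('pics/crop15.png',np.hstack([a,b]))
```

```text
t 15.35 pos [ 0.5502 -0.3852  0.2567] need deg [ 0.16 -0.05 -0.56] shift mm [  2.1   2.  -46.7]
min rows 1.1706070029159974
[0.58, -0.03, 0.03, 0.02, -0.01, -0.07]
[0.58, -0.03, 0.03, 0.02, -0.01, -0.07]
```

View pics/crop15.png

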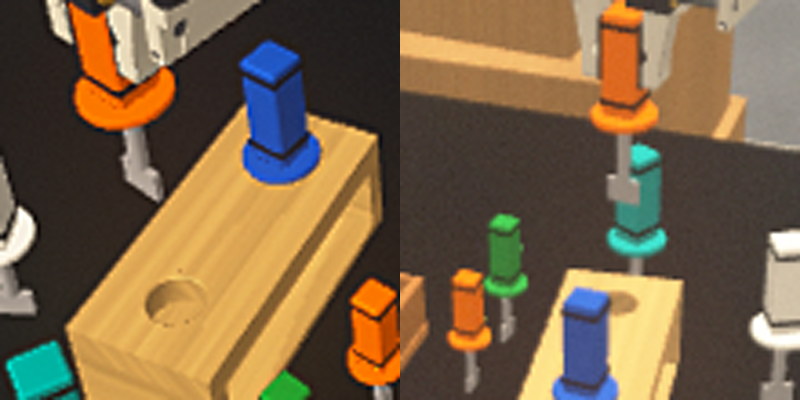

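carry_out(deltas=[[0.5,-0.05,0.05,0.03,0,-0.12],[0.5,0,0,0,0,0],[0.4,0,0,0,0,0],[0,0,0,0,0,0]])

```text
t: 15.85
eef_pos: [0.5538, -0.382, 0.2022]
ee_rot: [-1.859, 1.566, -0.411]
force: [0.3, -0.6, -1.9]
width: 0.0257
```

Run:
```python
from h import *
g=load('scene');print('hole',onz(g,188.4,273.3,.075))
plan((.5523,-.3832,.106),82.8,3)
f=grab('side');g=grab('scene')
T=pose();tip=T[:3,3]+T[:3,0]*.0955
for F in (g,f): print([np.round(proj(F,tip+k*T[:3,1]*.012),1) for k in(-1,0,1)])
a=cv2.resize(g['pixels'][220:300,150:230,::-1],(400,400),interpolation=2)
b=cv2.resize(f['pixels'][80:160,240:320,::-1],(400,400),interpolation=2)
cv2.imwrite('pics/crop16.png',np.hstack([a,b]))
```

```text
hole [ 0.55768313 -0.38527841  0.075     ]
t 15.85 pos [ 0.5538 -0.382   0.2022] need deg [ 0.2  -0.08  0.26] shift mm [ -1.5  -1.2 -96.2]
min rows 2.404709463095645
[0.8, 0.01, -0.01, 0.02, -0.01, 0.02]
[0.8, 0.01, -0.01, 0.02, -0.01, 0.02]
[0.8, 0.01, -0.01, 0.02, -0.01, 0.02]
[array([190.2, 263.7]), array([185.9, 260.8]), array([181.6, 257.9])]
[array([274.7, 120.7]), array([278.7, 121.8]), array([282.7, 122.8])]
```

View pics/crop16.png

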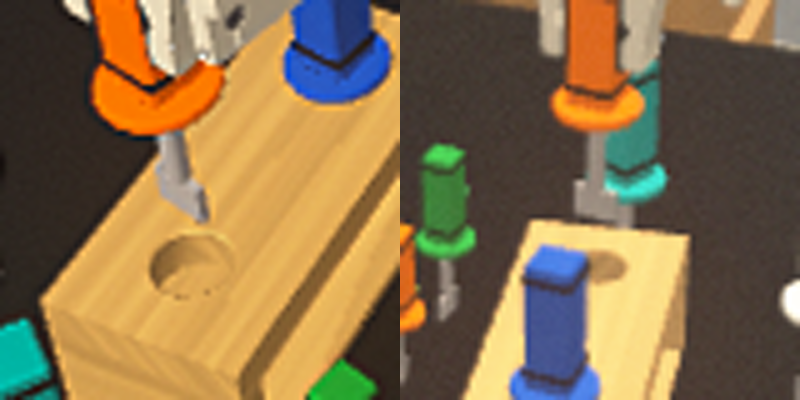

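Run:
```python
from h import *
g=load('scene');f=load('side')
print(proj(g,(.5527,-.3833,.075)),proj(g,(.5577,-.3853,.075)),proj(f,(.5527,-.3833,.075)),proj(f,(.5577,-.3853,.075)))
g0=cv2.imread('pics/scene0.png');f0=cv2.imread('pics/side0.png')
a=cv2.resize(g0[215:315,150:250],(400,400),interpolation=2);b=cv2.resize(g['pixels'][215:315,150:250,::-1],(400,400),interpolation=2)
cv2.imwrite('pics/crop17.png',np.hstack([a,b]))
# shift estimate via phase correlation on stand regions
for n,A,B,(r0,r1,c0,c1) in (('scene blue',g0,g['pixels'][:,:,::-1],(195,250,195,250)),('scene stand front',g0,g['pixels'][:,:,::-1],(275,315,155,235)),('side blue',f0,f['pixels'][:,:,::-1],(125,192,248,302)),('scene white',g0,g['pixels'][:,:,::-1],(220,280,118,155))):
    x=np.float32(cv2.cvtColor(A[r0:r1,c0:c1],6));y=np.float32(cv2.cvtColor(np.ascontiguousarray(B[r0:r1,c0:c1]),6))
    print(n,cv2.phaseCorrelate(x,y,cv2.createHanningWindow(x.shape[::-1],cv2.CV_32F)))
```

```text
[187.09784925 271.61077912] [188.39963463 273.31084251] [279.53437547 132.67235534] [278.03460746 131.98245811]
scene blue ((0.10554145089870914, -0.020840398039606356), 0.6519703866375817)
scene stand front ((-0.030227135090370894, -0.015576672566403715), 1.038568462729454)
side blue ((0.018097958708874984, 0.008504596482246995), 0.9844392405615913)
scene white ((-0.0033498872057222684, -0.022169825400606413), 0.9984432066480319)
```

View pics/crop17.png

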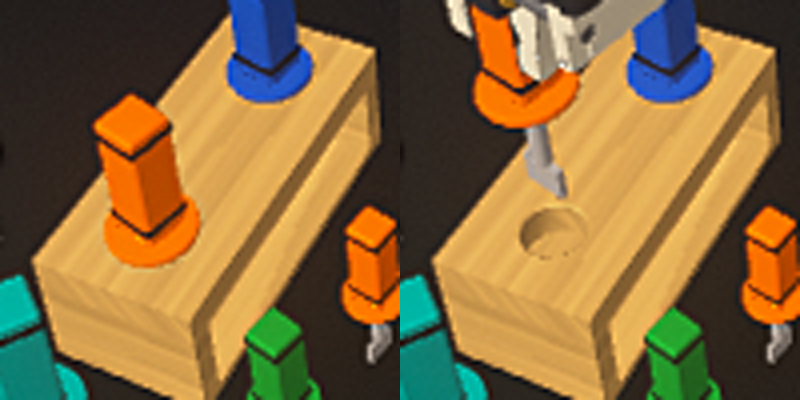

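Run:
```python
from h import *
g=load('scene');f=load('side')
def circ(F,c,r): return np.array([proj(F,(c[0]+r*np.cos(t),c[1]+r*np.sin(t),.075)) for t in np.linspace(0,6.283,60)])
ims=[]
for F,(r0,c0) in ((g,(258,170)),(f,(115,262))):
    im=cv2.resize(F['pixels'][r0:r0+30,c0:c0+40,::-1],None,fx=10,fy=10,interpolation=2)
    for c,col in (((.5527,-.3833),(0,0,255)),((.5577,-.3853),(255,0,0))):
        p=((circ(F,c,.0165)-[c0,r0]+.5)*10).astype(np.int32); cv2.polylines(im,[p[:,None]],True,col,1)
    ims.append(im)
cv2.imwrite('pics/crop18.png',np.hstack(ims))
```

```text
(no output)
```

View pics/crop18.png

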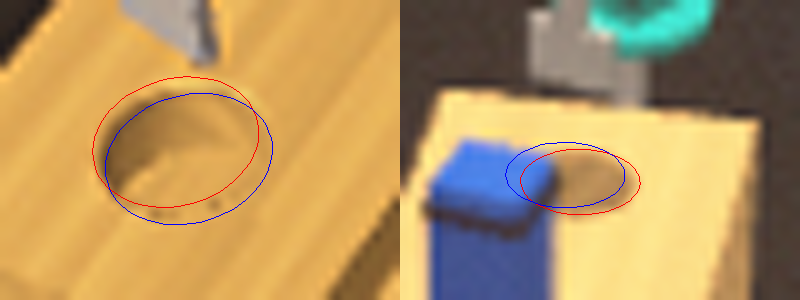

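carry_out(deltas=[[0.3,0,-0.04,0.05,-0.02,0.06],[0.3,0,0,0,0,0],[0,0,0,0,0,0]])

```text
t: 16.25
eef_pos: [0.5563, -0.3851, 0.1822]
ee_rot: [-1.917, 1.562, -0.471]
force: [-0.7, 0.7, -2.5]
width: 0.0258
```

Run:
```python
from h import *
plan((.5543,-.3837,.106),82.8,3);print(arm.get_state()['force'],arm.get_state()['moment'])
f=grab('side');g=grab('scene')
a=cv2.resize(g['pixels'][230:290,160:220,::-1],(400,400),interpolation=2)
b=cv2.resize(f['pixels'][95:155,250:310,::-1],(400,400),interpolation=2)
cv2.imwrite('pics/crop19.png',np.hstack([a,b]))
```

```text
t 16.25 pos [ 0.5563 -0.3851  0.1822] need deg [ 0.04 -0.16  0.46] shift mm [ -2.    1.4 -76.2]
min rows 1.9058508316880398
[0.63, 0.02, 0.01, 0.0, -0.01, 0.04]
[0.63, 0.02, 0.01, 0.0, -0.01, 0.04]
[0.63, 0.02, 0.01, 0.0, -0.01, 0.04]
[-0.74051825  0.68743267 -2.53037304] [ 0.08156852  0.23420785 -0.01118637]
```

View pics/crop19.png

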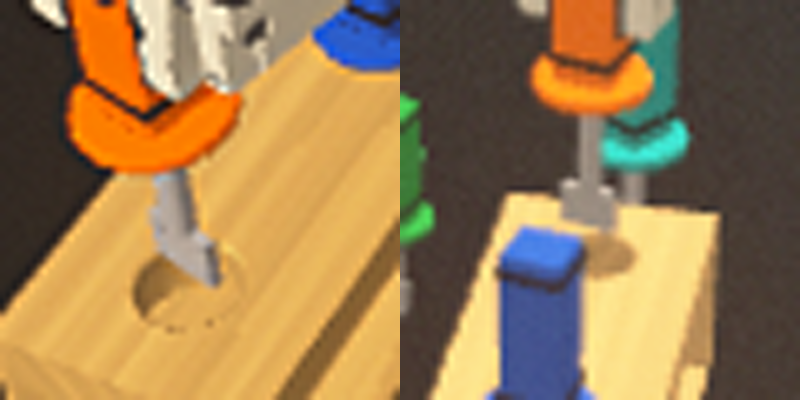

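carry_out(deltas=[[0.05,0.06,0.03,0,0,0.12],[0.3,0,0,0,0,0],[0,0,0,0,0,0]])

```text
t: 16.65
eef_pos: [0.5549, -0.3842, 0.1695]
ee_rot: [-2.763, 1.566, -1.317]
force: [-0.6, -0.1, -1.3]
width: 0.026
```

Run:
```python
from h import *
plan((.5543,-.3837,.106),82.8,3);print(arm.get_state()['force'],arm.get_state()['moment'])
f=grab('side');g=grab('scene')
a=cv2.resize(g['pixels'][230:290,160:220,::-1],(400,400),interpolation=2)
b=cv2.resize(f['pixels'][95:155,250:310,::-1],(400,400),interpolation=2)
cv2.imwrite('pics/crop20.png',np.hstack([a,b]))
```

```text
t 16.65 pos [ 0.5549 -0.3842  0.1695] need deg [ 0.05 -0.24  0.1 ] shift mm [ -0.6   0.5 -63.5]
min rows 1.5871400041053856
[0.53, 0.01, 0.01, 0.0, -0.02, 0.01]
[0.53, 0.01, 0.01, 0.0, -0.02, 0.01]
[0.53, 0.01, 0.0, 0.0, -0.02, 0.01]
[-0.61688973 -0.06670936 -1.32537397] [ 0.1273464   0.20360778 -0.0431001 ]
```

View pics/crop20.png

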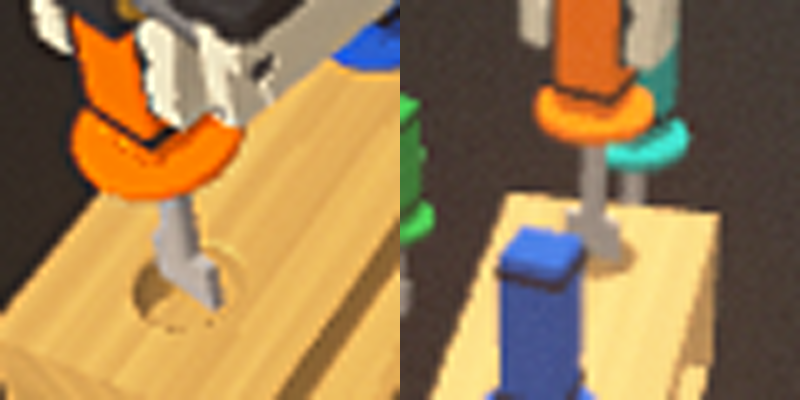

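carry_out(deltas=[[0.3,0.01,0.01,0,-0.03,0.02],[0.3,0,0,0,0,0],[0.3,0,0,0,0,0],[0,0,0,0,0,0]])

```text
t: 17.15
eef_pos: [0.5552, -0.3844, 0.1321]
ee_rot: [-2.498, 1.567, -1.051]
force: [0.1, 0.2, -1.9]
width: 0.0258
```

Run:
```python
from h import *
plan((.5543,-.3837,.106),82.8,2);print(arm.get_state()['force'],arm.get_state()['moment'])
```

```text
t 17.15 pos [ 0.5552 -0.3844  0.1321] need deg [ 0.06 -0.17  0.13] shift mm [ -0.9   0.7 -26.1]
min rows 0.6533490222214269
[0.33, 0.01, 0.01, 0.01, -0.02, 0.02]
[0.33, 0.01, 0.01, 0.01, -0.02, 0.02]
[ 0.10526636  0.19291461 -1.86630372] [0.05125863 0.20369467 0.03796228]
```

carry_out(deltas=[[0.3,0.02,0.02,0,-0.03,0.03],[0.25,0,0,0,0,0],[0,0,0,0,0,0]])

```text
t: 17.45
eef_pos: [0.5544, -0.3835, 0.1075]
ee_rot: [2.271, 1.57, -2.565]
force: [-0.4, 0.4, -1.3]
width: 0.0257
```

Run:
```python
from h import *
plan((.5543,-.3837,.1045),82.8,1);print(arm.get_state()['force'],arm.get_state()['moment'])
f=grab('side');g=grab('scene')
a=cv2.resize(g['pixels'][180:290,110:220,::-1],(400,400),interpolation=2)
b=cv2.resize(f['pixels'][85:155,240:310,::-1],(400,400),interpolation=2)
cv2.imwrite('pics/crop21.png',np.hstack([a,b]))
```

```text
t 17.45 pos [ 0.5544 -0.3835  0.1075] need deg [ 0.07 -0.04 -0.04] shift mm [-0.1 -0.2 -3. ]
min rows 0.07637587992335335
[0.08, 0.0, -0.01, 0.02, -0.01, -0.01]
[-0.44314313  0.40767969 -1.26361868] [0.04651209 0.11478216 0.01306134]
```

View pics/crop21.png

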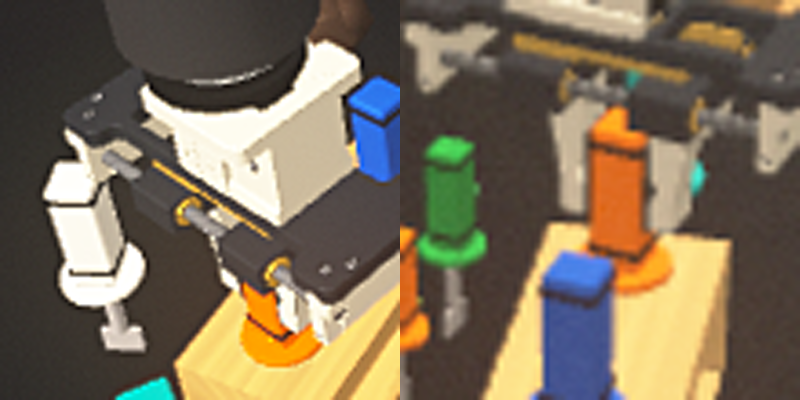

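carry_out(deltas=[[0.06,0,0,0,0,0],[0,0,0,0,0,0]])

```text
t: 17.75
eef_pos: [0.5556, -0.3842, 0.1074]
ee_rot: [-2.303, 1.568, -0.856]
force: [-0.6, -0.1, -1.5]
width: 0.026
```

carry_out(deltas=[[0,0,0,0,0,0],[0,0,0,0,0,0],[0,0,0,0,0,0],[0,0,0,0,0,0],[0,0,0,0,0,0]], hand=0.4)

```text
t: 18.25
eef_pos: [0.557, -0.385, 0.11]
ee_rot: [-2.082, 1.563, -0.635]
force: [1.3, -0.9, 0.3]
width: 0.0517
```

Run:
```python
from h import *
plan((.5543,-.3837,.1045),82.8,1);print(arm.get_state()['force'],arm.get_state()['width'])
f=grab('wrist');save(f,'pics/wrist22.png')
```

```text
t 18.25 pos [ 0.557 -0.385  0.11 ] need deg [ 0.12 -0.21  0.37] shift mm [-2.7  1.3 -5.5]
min rows 0.15636800507390972
[0.14, 0.07, 0.02, 0.03, -0.05, 0.09]
[ 1.27683913 -0.94944924  0.29244223] 0.05168236273984309
```

View pics/wrist22.png

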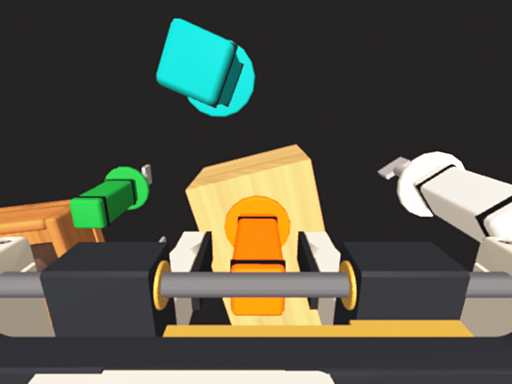

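carry_out(deltas=[[-0.2,0.05,0,0,0,0.05],[-0.4,0,0,0,0,0],[-0.6,0,0,0,0,0],[-0.8,0,0,0,0,0],[-0.8,0,0,0,0,0]])

```text
t: 18.8
eef_pos: [0.5516, -0.383, 0.2218]
ee_rot: [1.677, 1.563, 3.124]
force: [0.1, -1.7, 0.1]
width: 0.053
```

carry_out(deltas=[[-0.8,0,0,0,0,0],[0,0,0,0,0,0],[0,0,0,0,0,0]])

```text
t: 19.1
eef_pos: [0.5531, -0.3842, 0.263]
ee_rot: [-2.866, 1.566, -1.419]
force: [-0.3, -0.1, -0.8]
width: 0.0525
```

Run:
```python
from h import *
plan((.5527,-.3833,.256),82.8,1)
f=grab('wrist');g=grab('scene');h=grab('side');save(f,'pics/wrist23.png')
a=cv2.resize(g['pixels'][215:315,150:250,::-1],(400,400),interpolation=2)
b=cv2.resize(f['pixels'][130:230,210:310,::-1],(400,400),interpolation=2)
cv2.imwrite('pics/crop23.png',np.hstack([a,b]))
a=cv2.resize(h['pixels'][80:180,240:340,::-1],(400,400),interpolation=2)
b=cv2.resize(h['pixels'][215:345,110:260,::-1],(400,400),interpolation=2)
cv2.imwrite('pics/crop24.png',np.hstack([a,b]))
```

```text
t 19.1 pos [ 0.5531 -0.3842  0.263 ] need deg [ 0.12 -0.25  0.07] shift mm [-0.4  0.9 -7. ]
min rows 0.17798409452201683
[0.18, 0.01, 0.02, 0.03, -0.06, 0.02]
```

View pics/crop23.png

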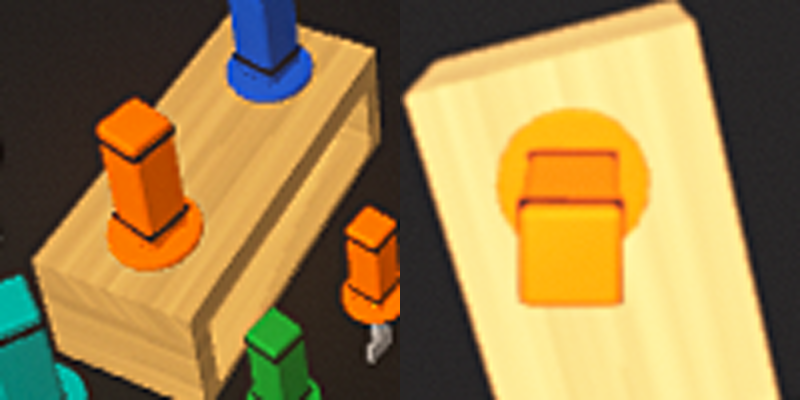

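View pics/crop24.png

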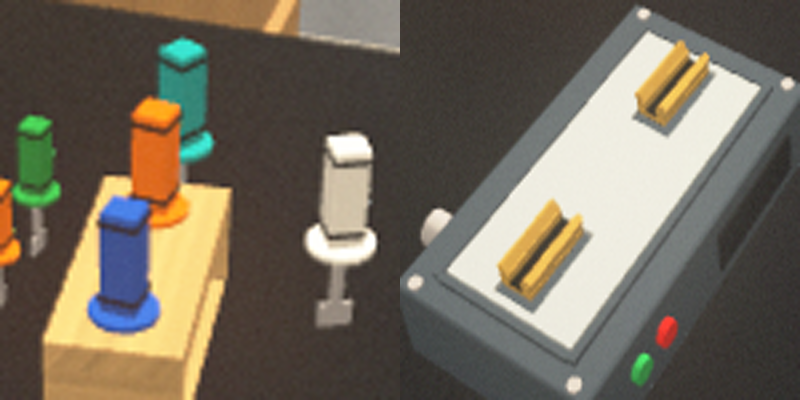

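Run:
```python
from h import *
f=load('wrist');T=pose(f['s'])@f['hand_eye']
P=lambda a,b,z:onz(f,210+a/4-.5,130+b/4-.5,z,T)[:2].round(4)
print('guard',P(574-400,184,.081),'top',np.mean([P(119,205,.155),P(224,205,.155),P(119,305,.155),P(224,305,.155)],0))
h=load('side')['pixels'];h0=cv2.cvtColor(cv2.imread('pics/side0.png'),4)
x=hsv({'pixels':h});m=np.zeros(h.shape[:2],np.uint8);m[215:355,105:275]=((x[...,1]<60)&(x[...,2]>130))[215:355,105:275]
k,l,st,ce=cv2.connectedComponentsWithStats(m);i=1+np.argmax(st[1:,4])
hull=cv2.convexHull(max(cv2.findContours((l==i).astype(np.uint8),0,2)[0],key=cv2.contourArea));print(cv2.approxPolyDP(hull,4,True)[:,0].tolist())
arm.job_done()
```

```text
guard [ 0.5549 -0.384 ] top [ 0.555025 -0.384225]
[[245, 243], [174, 328], [127, 303], [202, 225]]
the job is handed in; nothing more can be done
```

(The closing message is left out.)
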